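# Put the electrodes away after the lab class

## Task

Sort the electrodes left on the bench: lay both copper bars flat on the floor of the blue tray and both black carbon rods flat on the floor of the yellow tray, none on top of another, and lower the green plate pack upright into the finned stand so that it is centred and its three plates slide fully down between the stand's four fins. Set each piece down rather than letting it fall, and leave the paper cup and the multimeter where they are.

Things in the scene. Friction and masses are not known exactly. Their poses are not given: they have to be found in the camera images.
- copper1_mid (a point): copper bar 1: a solid copper-coloured bar lying flat on the bench, 80 long x 18 wide x 14 high mm; the point is its centre, 7 mm above its underside; x along its length, y across its width, z up
- copper2_mid (a point): copper bar 2, the same as bar 1: a solid copper-coloured bar lying flat on the bench, 80 long x 18 wide x 14 high mm; the point is its centre, 7 mm above its underside; x along its length, y across its width, z up
- carbon1_mid (a point): carbon rod 1: a black graphite rod 16 mm in diameter and 80 mm long, lying flat, with a white square collar (20 x 20 mm, 12 mm long) round it 32 mm either side of the middle, so that it does not roll and the bare black middle is 52 mm long; the point is its centre, 10 mm above its underside; x along the rod, y across it, z up
- carbon2_mid (a point): carbon rod 2, the same as rod 1: a black graphite rod 16 mm in diameter and 80 mm long, lying flat, with a white square collar (20 x 20 mm, 12 mm long) round it 32 mm either side of the middle, so that it does not roll and the bare black middle is 52 mm long; the point is its centre, 10 mm above its underside; x along the rod, y across it, z up
- pack_grip (a point): plate pack, upright: three steel plates (4 mm thick in y, 52 mm long in x, 34 mm high, at y = -18, 0, 18 mm) hang like a comb under a green header 56 (x) x 52 (y) x 8 mm; on it a green grip tab 36 mm long in x, 12 mm thick in y, 42 mm high. The point is the tab's middle, 63 mm above the plates' underside, 21 mm above the header; 84 mm high in all; z up
- copper_tray: blue tray: a shallow open blue plastic tray fixed to the bench, 128 (x) x 168 (y) x 18 mm high outside, walls and floor 4 mm thick, so 120 x 160 mm inside with the floor 4 mm above the bench; origin at the centre of its underside; for the copper bars: both fit side by side lying along the tray's x, about 35 mm either side of its middle in y
- carbon_tray: yellow tray: a shallow open yellow plastic tray fixed to the bench, 128 (x) x 168 (y) x 18 mm high outside, walls and floor 4 mm thick, so 120 x 160 mm inside with the floor 4 mm above the bench; origin at the centre of its underside; for the carbon rods: both fit side by side lying along the tray's x, about 35 mm either side of its middle in y
- stand: fixed stand: white base 70 (x) x 84 (y) x 6 mm with four upright aluminium fins, 4 mm thick in y, 56 mm long in x, tops 34 mm above the bench, at y = -27, -9, 9, 27 mm; the three 14 mm gaps take the plates with 5 mm play each side. Origin: centre of underside. Seated, the plates stand on the base, parallel to the fins (either way round), the tab's middle 69 mm above the stand's origin
- cup: bystander: white paper cup standing on the bench, 72 mm across the rim, 85 mm high; origin at the centre of its underside; not to be moved
- meter: bystander: black multimeter lying flat, 125 (x) x 68 (y) x 28 mm, with a dial 36 mm high over all; origin at the centre of its underside; not to be moved
Things that resemble listed ones, but are neither listed nor needed, are in the scene too. What is shaped like the part that bears copper2_mid but pink, purple or turquoise is not meant.

How it is judged (in metres and radians):
At the end, for the whole second after the job is handed in: Copper bars in the blue tray and carbon rods in the yellow, each level (0.2 rad) on the floor, centre at most 18 (bars) or 21 mm (rods) above the bench; pack in the stand: upright (0.12 rad), centred (12 mm), parallel (0.25 rad), down to 4 mm or less off the base; all at rest (x of copper1_mid in the frame of copper_tray between -0.06 and 0.06 m and y of copper1_mid in the frame of copper_tray between -0.08 and 0.08 m and z of each of copper1_mid, copper2_mid in the frame of copper_tray below 0.018 m and angle between copper1_mid's own x axis and vertical between 1.37 and 1.77 rad and x of copper2_mid in the frame of copper_tray between -0.06 and 0.06 m and y of copper2_mid in the frame of copper_tray between -0.08 and 0.08 m and angle between copper2_mid's own x axis and vertical between 1.37 and 1.77 rad and x of carbon1_mid in the frame of carbon_tray between -0.06 and 0.06 m and y of carbon1_mid in the frame of carbon_tray between -0.08 and 0.08 m and z of each of carbon1_mid, carbon2_mid in the frame of carbon_tray below 0.021 m and angle between carbon1_mid's own x axis and vertical between 1.37 and 1.77 rad and x of carbon2_mid in the frame of carbon_tray between -0.06 and 0.06 m and y of carbon2_mid in the frame of carbon_tray between -0.08 and 0.08 m and angle between carbon2_mid's own x axis and vertical between 1.37 and 1.77 rad and horizontal distance between pack_grip and stand below 0.012 m and z of pack_grip in the frame of stand below 0.073 m and angle between pack_grip's own z axis and vertical below 0.12 rad and angle between the x axis of pack_grip and the x axis of stand, either way round below 0.25 rad and linear speed of each of copper1, copper2, carbon1, carbon2, pack below 0.02 m/s); the robot touches nothing.
It fails at once if an electrode or the plate pack is let fall (it moves faster than 0.7 m/s with no finger on it, a fall of about 25 mm) ((contact force between the fingers and copper1 below 0.05 N and linear speed of copper1 above 0.7 m/s) or (contact force between the fingers and copper2 below 0.05 N and linear speed of copper2 above 0.7 m/s) or (contact force between the fingers and carbon1 below 0.05 N and linear speed of carbon1 above 0.7 m/s) or (contact force between the fingers and carbon2 below 0.05 N and linear speed of carbon2 above 0.7 m/s) or (contact force between the fingers and pack below 0.05 N and linear speed of pack above 0.7 m/s)).
It fails at once if the paper cup or the multimeter is moved by more than 15 mm (distance of any of cup, meter from where it was at the start of the episode above 0.015 m).
It also fails if it takes over 128 s, if anything falls off the work surface, if the arm or the gripper's body presses on something with over 40 N, if the wrist force passes 120 N, or if a joint passes its speed limit or range.

## Robot

A 6-joint arm with a two-finger parallel gripper is mounted at the origin on the work surface. World frame = base frame: x ahead of the robot, y to its left, z up, the work surface at z = 0. Lengths are in mm, angles in rad, forces in N, time in s.
With the tool pointing down it reaches from about 350 to 775 mm from the base axis. Payload 7.3 kg.
Tool frame: the origin (TCP) lies at the centre of the arm's flange, where the gripper is bolted on; the fingertips stand 178 mm ahead of it and the grasp point (between the pads) lies 159 mm ahead of it; z points along the fingers, y is the direction in which the jaws open and shut (so a half turn about z gives the same grasp; the last joint's range is limited). The gripper opens to 92 mm and grips with 3 to 60 N. Pads are 19 mm wide; open, the fingers measure 130 mm over their backs; the gripper's body (75 mm by 190 mm) begins 47 mm behind the grasp point.
Start: joints at [-1.319, 0.342, 1.524, -0, 1.275, -0.146], TCP at [203.4, -484, 404.741] pointing down, gripper open.
Joint ranges: [-2.53, 2.53], [-0.77, 2.02], [0.04, 2.7], [-1, 4.14], [0.28, 2.66], [-3.11, 3.11]. Speed limits (rad/s): [2.57, 2.57, 3.14, 3.14, 3.14, 3.14].

## Interface

Orientations are given as [roll, pitch, yaw] about the fixed x, y, z axes, in that order (R = Rz(yaw) Ry(pitch) Rx(roll)).
In Python, from plant import status, viewer, ticket gives the robot as it stands.
- The arm moves only by the tool play_rows, never from a script. Its argument "commands" is a list of rows, each an object with "offset": the shift along the tool's x, y, z in m, a list of three; "twist": the turn about the tool's z in degrees. A call has 1 to 5 rows; each row shifts and turns the commanded pose from where the row before left it, along the tool's axes as they then stand; what a row does not reach is not made up. A row lasts 1/10 s, in which the tool goes at most 50 mm and 8.59 degrees, less where a joint would pass 70% of its speed; a pose out of reach is approached as far as the arm can. A call with a gripper value outside its range is refused whole. "jaw" is the closure in counts, from 0 (fully open) to 255 (shut), set as the call begins (left out, the last holds). The fingers move at their own pace and stop on an object; the grip force is fixed at half the most. Time passes only in rows, so rows that do not move let the fingers close. It gives the time, the measured TCP pose, the force and the opening at its end, in the units of the state.
- status.get_obs(): the state, without advancing time (a new reading comes with each control period).
- viewer.capture(name): name is "scene" or "top"; returns the picture (400x640x3 uint8, red, green, blue); there is no depth.
- viewer.camera_params(name): a dict with "fov_y" (degrees; the focal length in pixels is half the picture's height over the tangent of half this angle, whatever the lens; pixels are square), "cx", "cy" (the principal point, pixels), "D" ([k1, k2, p1, p2, k3] as OpenCV has them; the pictures are not rectified), "rvec" (rotation vector, rad) and "tvec" (3), from world to camera coordinates, as OpenCV has them. Camera axes: x right, y down, z forward; pixel columns grow to the right and rows downward; lengths in mm; the calibration is good to about 2 mm. A picture is of the moment at which its call begins. camera_params takes no time and is no camera call.
- ticket.close_job(): hands the job in, once; it reports no verdict.
The state is a dict: "time": time; "joint_positions": joint angles; "dq": joint speeds; "tau": joint torques, N m; "tool_pos": TCP position; "tcp_rot": TCP orientation; "contact_force": force on the tool from outside, world axes, zero at the start; "moment": the same for the moment, N m; "grip_width": finger opening in mm.
Only numpy, scipy, OpenCV 4.12 (cv2) and the standard library are available. Lean on these libraries where they do the work, as an engineer would, in place of code of your own. Each camera call takes 0.05 s, during which the arm holds its last target.

## Working session

There is one attempt and no reset: what is moved stays moved. The work goes in short steps, Python scripts to look and compute and a tool call to move; the robot and the scene stay as the last step left them, time stands still between calls to the robot, and variables do not carry over. Pictures are saved under pics/ and viewed, and the job is handed in when it is done.

Besides the shell and the picture viewer there is one more tool, called after "Emit:" by a JSON object that holds its "api" and its "payload". play_rows: Moves the arm, as the interface text tells. Its arguments: {"type":"object","properties":{"commands":{"type":"array"},"jaw":{"type":"number"}},"required":["commands"]}

```bash
mkdir -p pics; ls
python3 - <<'E'
from plant import status, viewer, ticket
import cv2
print(status.get_obs())
for n in ("scene","top"):
    p=viewer.camera_params(n);print(n,p)
    cv2.imwrite(f"pics/{n}0.png",viewer.capture(n)[:,:,::-1])
E
```

```text
pics
{'time': 0.0, 'joint_positions': array([-1.31901057e+00,  3.42697350e-01,  1.52503932e+00, -8.68493480e-06,
        1.27539604e+00, -1.46016941e-01]), 'dq': array([-1.31432290e-03,  7.60688636e-04, -4.10558240e-04, -7.14532177e-05,
       -1.07377586e-03,  6.88123490e-04]), 'tau': array([-3.87607565e-05, -4.31239772e+01, -2.44225395e+01,  7.15652341e-02,
        5.58597723e-02, -1.32559417e-04]), 'tool_pos': array([ 203.35602976, -483.85721815,  404.0501421 ]), 'tcp_rot': array([-3.14006778e+00, -2.15858505e-04,  3.97805067e-01]), 'contact_force': array([0.45993981, 0.12233789, 0.36982308]), 'moment': array([-0.00822211, -0.01606797,  0.03103254]), 'grip_width': 91.84961354091736}
scene {'fov_y': 52.57953182307561, 'cx': 317.7314274970592, 'cy': 193.73723723487947, 'D': array([-0.0668001,  0.       ,  0.       ,  0.       ,  0.       ]), 'rvec': array([ 1.85607819,  1.89151716, -0.60083972]), 'tvec': array([ -36.68138798, -326.07202193, 1462.24259186])}
top {'fov_y': 45.68507630740113, 'cx': 316.5855561584829, 'cy': 200.91393879014632, 'D': array([0.04650519, 0.        , 0.        , 0.        , 0.        ]), 'rvec': array([ 2.14297903, -2.1441842 ,  0.1997019 ]), 'tvec': array([  38.21674227,  463.33567527, 1141.52943265])}
```

View pics/scene0.png

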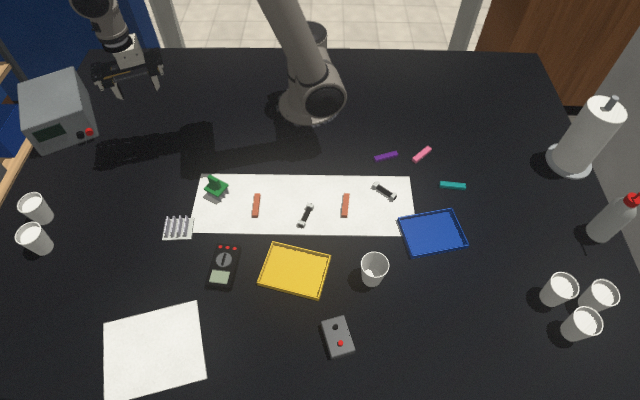

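View pics/top0.png

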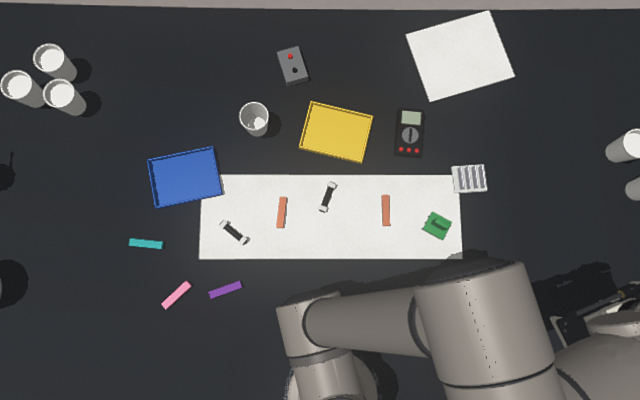

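Run:
```python
import cv2
a=cv2.imread("pics/top0.png")
for n,(x0,y0,w,h) in dict(A=(140,140,200,125),B=(290,90,210,160)).items():
    c=cv2.resize(a[y0:y0+h,x0:x0+w],None,fx=3.75,fy=3.75,interpolation=cv2.INTER_CUBIC)
    cv2.imwrite(f"pics/top{n}.png",c)
```

```text
(no output)
```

View pics/topA.png

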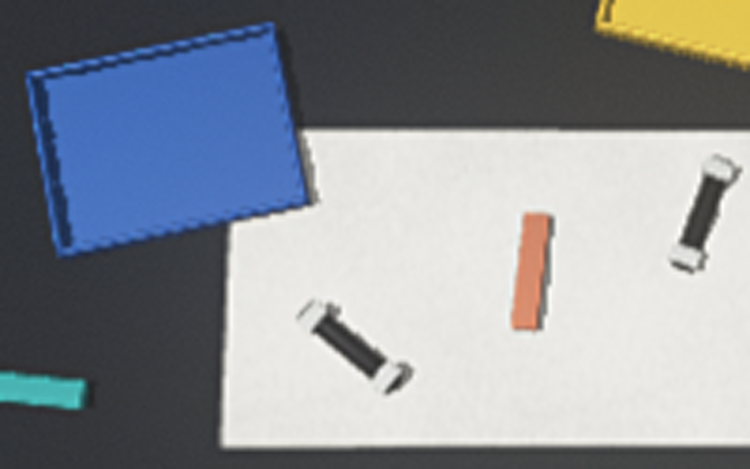

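View pics/topB.png

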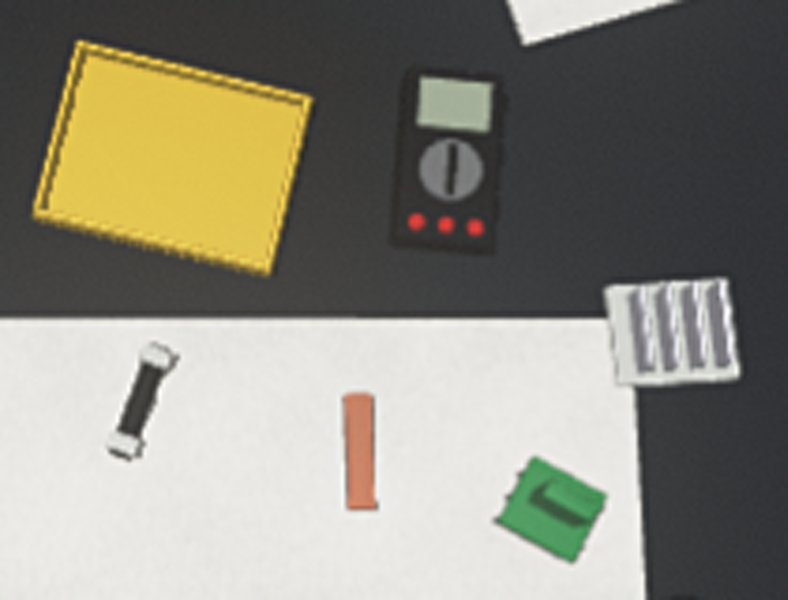

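Run:
```python
import cv2
a=cv2.imread("pics/scene0.png")
for n,(x0,y0,w,h) in dict(A=(150,165,150,110),B=(280,165,200,100)).items():
    f=750/w
    c=cv2.resize(a[y0:y0+h,x0:x0+w],None,fx=f,fy=f,interpolation=cv2.INTER_CUBIC)
    cv2.imwrite(f"pics/scene{n}.png",c)
a=cv2.imread("pics/top0.png")
c=cv2.resize(a[150:250,410:500],None,fx=6,fy=6,interpolation=cv2.INTER_CUBIC)
cv2.imwrite("pics/topC.png",c)
```

```text
(no output)
```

View pics/sceneA.png

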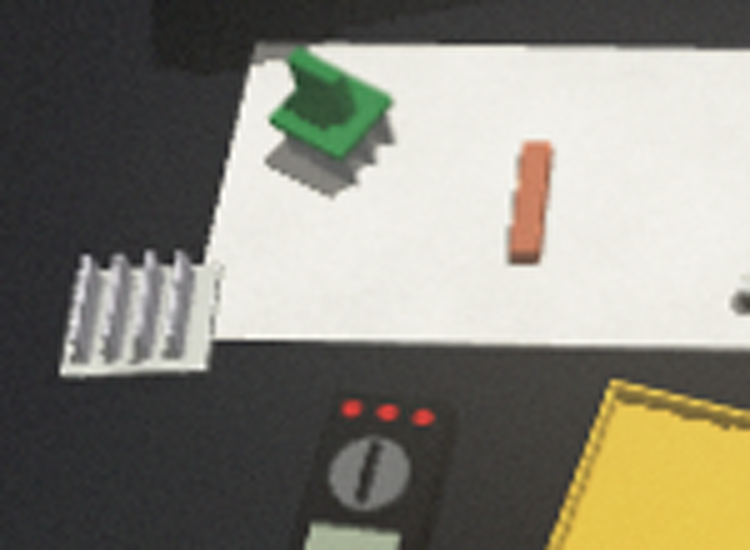

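View pics/sceneB.png

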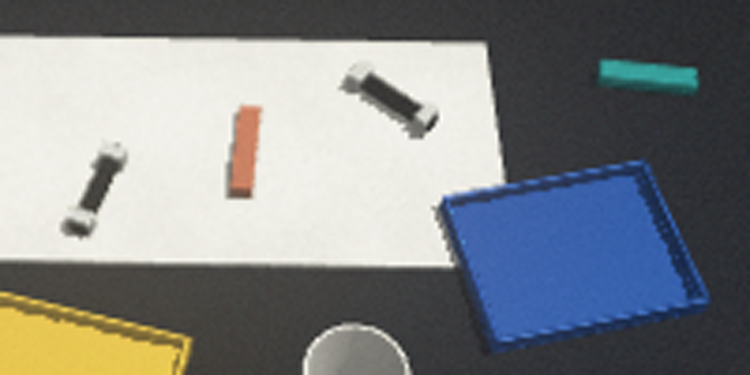

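View pics/topC.png

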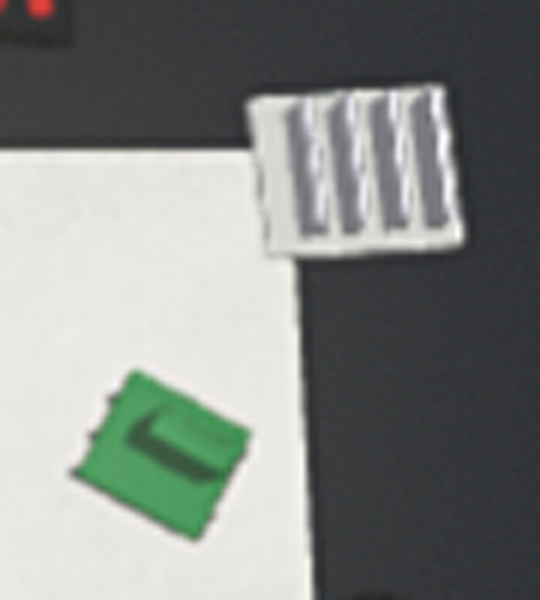

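```bash
cat > h.py <<'E'
import numpy as np, cv2
from plant import status, viewer, ticket
P={n:viewer.camera_params(n) for n in("scene","top")}
def KD(n):
    p=P[n];f=200/np.tan(np.radians(p["fov_y"])/2)
    return np.array([[f,0,p["cx"]],[0,f,p["cy"]],[0,0,1]]),p["D"]
def plane(n,px,z):
    K,D=KD(n);u=cv2.undistortPoints(np.array(px,float).reshape(-1,1,2),K,D).reshape(-1,2)
    R=cv2.Rodrigues(P[n]["rvec"])[0];c=-R.T@P[n]["tvec"]
    d=np.c_[u,np.ones(len(u))]@R
    return c+d*((z-c[2])/d[:,2])[:,None]
def proj(n,X):
    K,D=KD(n);return cv2.projectPoints(np.array(X,float),P[n]["rvec"],P[n]["tvec"],K,D)[0].reshape(-1,2)
def uncrop(c,x0,y0,f): return (np.array(c,float)+.5)/f-.5+[x0,y0]
def rect(n,px,z):
    X=plane(n,px,z)[:,:2];e=np.diff(np.r_[X,X[:1]],axis=0)
    l=np.hypot(*e.T); ang=np.degrees(np.arctan2(e[:,1],e[:,0]))
    return X.mean(0).round(1),l.round(0),(ang%180).round(1)
def cap(n,name,box=None,f=4):
    a=viewer.capture(n)[:,:,::-1]
    if box: x,y,w,h=box;a=cv2.resize(a[y:y+h,x:x+w],None,fx=f,fy=f,interpolation=cv2.INTER_CUBIC)
    cv2.imwrite(f"pics/{name}.png",a)
E
python3 - <<'E'
from h import *
TA=(140,140,3.75);TB=(290,90,3.75);TC=(410,150,6);SA=(150,165,5);SB=(280,165,3.75)
def go(t,n,c,z,w): print(t,n,*rect(n,uncrop(c,*w),z))
go("cuA","top",[(524,213),(551,214),(537,329),(512,327)],14,TA)
go("cuA","scene",[(240,106),(262,106),(251,190),(229,187)],14,SB)
go("cuB","top",[(343,394),(373,394),(377,508),(347,508)],14,TB)
go("cuB","scene",[(524,142),(552,142),(541,250),(510,248)],14,SA)
go("rodA","top",[(316,314),(391,377)],14,TA)
go("rodA","scene",[(358,75),(425,118)],14,SB)
go("rod1","top",[(157,356),(125,444)],14,TB)
go("rod1","scene",[(110,155),(78,222)],14,SB)
go("stand","top",[(247,100),(443,85),(463,243),(272,257)],6,TC)
go("stand","scene",[(80,258),(222,262),(208,370),(61,374)],6,SA)
go("pack","top",[(135,372),(250,432),(198,541),(80,470)],42,TC)
go("pack","scene",[(395,100),(338,156),(271,119)],42,SA)
go("packtab","top",[(163,410),(248,437)],84,TC)
go("packtab","scene",[(293,52),(350,83)],84,SA)
go("blue","top",[(27,72),(273,22),(312,204),(60,256)],18,TA)
go("blue","scene",[(442,198),(645,162),(708,300),(490,346)],18,SB)
go("yel","top",[(78,40),(313,97),(270,275),(34,216)],18,TB)
go("cup","top",[(253.5,119)],85,(0,0,1));go("cup","scene",[(374.5,267)],85,(0,0,1))
go("meter","top",[(408,68),(507,75),(495,253),(390,243)],14,TB)
o=status.get_obs();print(proj("top",[[500,0,0],[500,100,0]]))
E
```

```text
cuA top [439.6 126.7] [18. 79. 17. 78.] [ 87.9 173.6  85.4 174.7]
cuA scene [442.2 126.3] [18. 80. 17. 77.] [ 91.  172.5  81.8 172.7]
cuB top [ 444.7 -137.4] [20. 78. 20. 78.] [90.1  0.4 90.   0.6]
cuB scene [ 446.4 -137.3] [17. 77. 18. 75.] [91.   1.  86.8  0.1]
rodA top [389.1 244.2] [66. 66.] [50.3 50.3]
rodA scene [391.5 244.7] [66. 66.] [50.7 50.7]
rod1 top [479.5  10.3] [64. 64.] [160. 160.]
rod1 scene [483.    8.6] [65. 65.] [160. 160.]
stand top [ 528.9 -355.7] [85. 70. 82. 69.] [94.5  3.7 94.3  6.1]
stand scene [ 528.8 -355.7] [85. 72. 84. 78.] [89.4  4.7 93.2  5.3]
pack top [ 402.5 -258.6] [52. 51. 55. 47.] [ 61.7 152.3  58.3 149.1]
pack scene [ 417.8 -254. ] [50. 51. 74.] [146.2  59.8 101.9]
packtab top [ 409.6 -263.3] [35. 35.] [72.1 72.1]
packtab scene [ 407.2 -254.9] [43. 43.] [59.4 59.4]
blue top [529.3 370.9] [167. 130. 169. 129.] [102.4  13.4 102.1  12.8]
blue scene [533.6 370.1] [167. 124. 171. 127.] [102.4  12.4 103.3  10.5]
yel top [649.6 -13.1] [168. 131. 167. 130.] [ 76.  165.8  75.7 166.6]
cup top [658.3 192.6] [0.] [0.]
cup scene [677.3 191. ] [0.] [0.]
meter top [ 649.4 -205.1] [ 69. 129.  72. 127.] [ 85.8 174.2  84.5 172.8]
[[330.98336835 189.36607626]
 [292.16440459 189.30489677]]
```

```bash
cat >> h.py <<'E'
from scipy.optimize import least_squares
def fit(obs,x0):
    """obs: list (cam, px(Nx2), local(Nx3)); solve x,y,yaw(rad) on z=0"""
    def T(v,L):
        c,s=np.cos(v[2]),np.sin(v[2]);L=np.array(L,float)
        return np.c_[v[0]+c*L[:,0]-s*L[:,1],v[1]+s*L[:,0]+c*L[:,1],L[:,2]]
    r=lambda v:np.concatenate([(proj(n,T(v,L))-px).ravel() for n,px,L in obs])
    q=least_squares(r,x0);return q.x,r(q.x)
def goto(x,y,z,yaw):
    o=status.get_obs();p=o["tool_pos"];w=o["tcp_rot"][2]
    d=np.array([x,y,z])-p;c,s=np.cos(w),np.sin(w)
    t=-((yaw-np.degrees(w)+90)%180-90)
    yn=np.radians(np.degrees(w)-t);c2,s2=np.cos(yn),np.sin(yn)
    print("t",round(o["time"],2),"at",p.round(1),"yaw",np.degrees(w).round(1),"| offs now",np.round([d[0]*c+d[1]*s,d[0]*s-d[1]*c,-d[2]],1),"twist",t.round(1),"| offs after twist",np.round([d[0]*c2+d[1]*s2,d[0]*s2-d[1]*c2],1),"F",o["contact_force"].round(1),"w",round(o["grip_width"],1))
E
python3 - <<'E'
from h import *
TC=(410,150,6);SA=(150,165,5)
H=lambda sx,sy:(28*sx,26*sy,42)
# top: (135,372): which corner? pack x~60deg.  world: up image=+x, left=+y
tp=uncrop([(135,372),(250,432),(198,541),(80,470),(163,407),(250,435)],*TC)
sc=uncrop([(395,100),(338,156),(271,119),(293,50),(350,83)],*SA)
print(plane("top",tp[:4],42).round(0)[:,:2].tolist(),plane("scene",sc[:3],42).round(0)[:,:2].tolist())
print(plane("top",tp[4:],84).round(0)[:,:2].tolist(),plane("scene",sc[3:],84).round(0)[:,:2].tolist())
for cams in (("top",),("scene",),("top","scene")):
    obs=[]
    if "top" in cams: obs.append(("top",tp[:4],[H(1,1),H(1,-1) if 0 else H(-1,1),H(-1,-1),H(1,-1)]))
    if "scene" in cams: obs.append(("scene",sc[:3],[H(1,-1),H(1,1),H(-1,1)]))
    v,r=fit(obs,[405,-258,1.05]);print(cams,v,np.degrees(v[2]),r.round(1))
E
```

```text
[[436.0, -248.0], [411.0, -294.0], [367.0, -270.0], [396.0, -223.0]] [[399.0, -221.0], [440.0, -248.0], [414.0, -293.0]]
[[416.0, -247.0], [405.0, -281.0]] [[395.0, -274.0], [418.0, -236.0]]
('top',) [ 402.85618486 -258.72631073    0.84133486] 48.20493677509745 [-10.4  13.7 -11.9  18.9  10.2 -15.   12.2 -18.2]
('scene',) [ 429.67689516 -251.7981282     2.57506354] 147.5402730030908 [  1.    5.8  -0.8 -13.2  -0.2   7. ]
('top', 'scene') [ 409.61452277 -260.18376677    1.94784653] 111.60338559374462 [ -0.5  24.7   1.2   6.4   1.1 -31.3   0.1 -11.2  -2.5   6.7   5.  -17.7
   0.1  -5. ]
```

Run:
```python
from h import *
TC=(410,150,6);SA=(150,165,5)
H=lambda sx,sy:(28*sx,26*sy,42)
tp=uncrop([(135,372),(250,432),(198,541),(80,470)],*TC)
sc=uncrop([(395,100),(338,156),(271,119)],*SA)
for cams in (("top",),("scene",),("top","scene")):
    obs=[]
    if "top" in cams: obs.append(("top",tp,[H(1,-1),H(-1,-1),H(-1,1),H(1,1)]))
    if "scene" in cams: obs.append(("scene",sc,[H(1,1),H(1,-1),H(-1,-1)]))
    v,r=fit(obs,[405,-258,1.05]);print(cams,v,np.degrees(v[2]),r.round(1))
# tab overlay
v=np.array(v);c,s=np.cos(v[2]),np.sin(v[2])
for n,f in(("top","top0"),("scene","scene0")):
    a=cv2.imread(f"pics/{f}.png");L=[]
    x0,y0=(410,190) if n=="top" else (195,165)
    a=cv2.resize(a[y0:y0+60,x0:x0+60],None,fx=8,fy=8,interpolation=cv2.INTER_CUBIC)
    for z,hx,hy in((42,28,26),(84,18,6)):
        X=[[v[0]+c*i*hx-s*j*hy,v[1]+s*i*hx+c*j*hy,z] for i,j in((1,1),(1,-1),(-1,-1),(-1,1))]
        q=((proj(n,X)-[x0,y0]+.5)*8-.5).astype(int)
        cv2.polylines(a,[q],True,(0,0,255),1)
    cv2.imwrite(f"pics/pk_{n}.png",a)
cv2.imwrite("pics/pk.png",np.hstack([cv2.imread("pics/pk_top.png"),cv2.imread("pics/pk_scene.png")])[:, :][::1])
a=cv2.imread("pics/pk.png");cv2.imwrite("pics/pk.png",cv2.resize(a,(800,400)))
goto(406,-257,320,60)
```

```text
('top',) [ 402.5598118  -258.64117827    1.05295689] 60.32998589008705 [-0.2 -1.1  0.9  0.1 -0.   0.2 -0.7  0.8]
('scene',) [ 405.44670037 -257.4096387     1.01702507] 58.27124399203387 [ 0.3 -0.3  0.3  0.6 -0.6 -0.4]
('top', 'scene') [ 403.29749648 -258.47447667    1.04374162] 59.801989923076846 [-0.1 -1.4  0.9 -0.1 -0.2 -0.  -0.8  0.3  0.1 -1.1  0.4 -0.1 -0.8 -0.7]
t 0.1 at [ 203.4 -483.9  404.1] yaw 22.8 | offs now [ 274.7 -130.7   84.1] twist -37.2 | offs after twist [297.8  62. ] F [ 0.5 -0.7  0.4] w 92.0
```

View pics/pk.png

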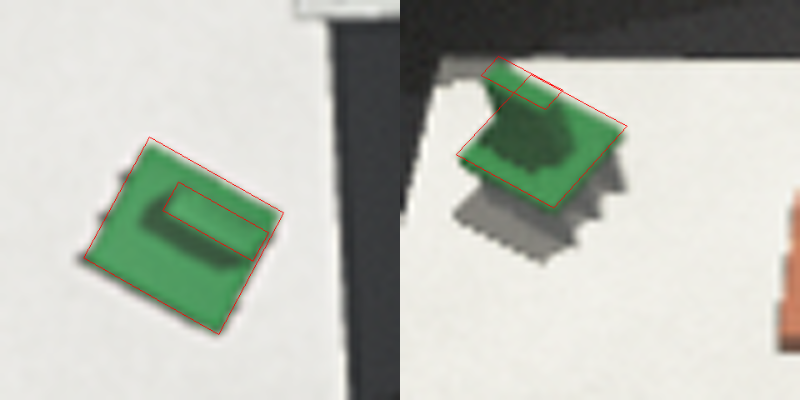

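Emit:
{"api": "play_rows", "payload": {"commands": [{"offset":[0.04,-0.019,0]},{"offset":[0.04,-0.019,0]},{"offset":[0.04,-0.019,0]},{"offset":[0.04,-0.019,0]},{"offset":[0.04,-0.019,0]}], "jaw": 70}}

```text
$.commands[0]: bad value
```

Emit:
{"api": "play_rows", "payload": {"commands": [{"offset":[0.037,-0.018,0.01]},{"offset":[0.036,-0.018,0.01]},{"offset":[0,0,0.02],"twist":-7.4},{"offset":[0,0,0.02],"twist":-7.4},{"offset":[0,0,0.02],"twist":-7.4}]}}

```text
$.commands[0]: bad value
```

Emit:
{"api": "play_rows", "payload": {"commands": [{"offset":[0,0,0],"twist":-7.5},{"offset":[0,0,0],"twist":-7.5},{"offset":[0,0,0]},{"offset":[0,0,0]}]}}

```text
$.commands[2]: bad value
```

Run:
```python
from h import *
goto(404,-258,226,60)
```

```text
t 0.1 at [ 203.4 -483.9  404.1] yaw 22.8 | offs now [ 272.5 -130.5  178.1] twist -37.2 | offs after twist [296.   60.8] F [ 0.5 -0.7  0.4] w 92.0
```

Emit:
{"api": "play_rows", "payload": {"commands": [{"offset":[0.04,-0.019,0],"twist":0},{"offset":[0.04,-0.019,0],"twist":0},{"offset":[0.04,-0.019,0],"twist":0},{"offset":[0.04,-0.019,0],"twist":0},{"offset":[0.04,-0.019,0],"twist":0}], "jaw": 70}}

```text
time: 0.6
tool_pos: [351.8, -317.4, 404.5]
tcp_rot: [-3.141, 0.0, 0.397]
contact_force: [0.4, -0.9, 0.4]
grip_width: 67.0
```

Emit:
{"api": "play_rows", "payload": {"commands": [{"offset":[0.037,-0.018,0.01],"twist":0},{"offset":[0.036,-0.018,0.01],"twist":0},{"offset":[0,0,0.02],"twist":-7.4},{"offset":[0,0,0.02],"twist":-7.4},{"offset":[0,0,0.02],"twist":-7.4}]}}

```text
time: 1.1
tool_pos: [404.5, -256.9, 323.8]
tcp_rot: [-3.141, 0.0, 0.792]
contact_force: [0.5, 0.4, -0.4]
grip_width: 67.0
```

Emit:
{"api": "play_rows", "payload": {"commands": [{"offset":[0,0,0],"twist":-7.5},{"offset":[0,0,0],"twist":-7.5},{"offset":[0,0,0],"twist":0},{"offset":[0,0,0],"twist":0}]}}

```text
time: 1.5
tool_pos: [404.3, -257.5, 324.6]
tcp_rot: [-3.141, 0.0, 1.044]
contact_force: [-0.2, 0.4, -0.7]
grip_width: 66.5
```

Run:
```python
from h import *
goto(404,-258,226,60)
```

```text
t 1.5 at [ 404.3 -257.5  324.6] yaw 59.8 | offs now [-0.6 -0.  98.6] twist -0.2 | offs after twist [-0.6 -0. ] F [-0.2  0.4 -0.7] w 66.5
```

Emit:
{"api": "play_rows", "payload": {"commands": [{"offset":[0,0,0.03],"twist":0},{"offset":[0,0,0.03],"twist":0},{"offset":[0,0,0.025],"twist":0},{"offset":[0,0,0.013],"twist":0},{"offset":[0,0,0],"twist":0}]}}

```text
time: 2.0
tool_pos: [403.9, -257.1, 225.2]
tcp_rot: [-3.138, -0.001, 1.044]
contact_force: [-0.7, 0.6, 0.3]
grip_width: 66.7
```

Emit:
{"api": "play_rows", "payload": {"commands": [{"offset":[0,0,0],"twist":0},{"offset":[0,0,0],"twist":0},{"offset":[0,0,0],"twist":0},{"offset":[0,0,0],"twist":0},{"offset":[0,0,0],"twist":0}], "jaw": 255}}

```text
time: 2.5
tool_pos: [404.4, -257.5, 227.1]
tcp_rot: [3.141, 0.0, 1.047]
contact_force: [0.1, 0.5, -0.1]
grip_width: 31.1
```

Emit:
{"api": "play_rows", "payload": {"commands": [{"offset":[0,0,0],"twist":0},{"offset":[0,0,0],"twist":0},{"offset":[0,0,0],"twist":0},{"offset":[0,0,0],"twist":0},{"offset":[0,0,0],"twist":0}]}}

```text
time: 3.0
tool_pos: [404.3, -257.4, 226.6]
tcp_rot: [-3.141, -0.0, 1.047]
contact_force: [0.1, 0.4, -1.7]
grip_width: 11.7
```

Emit:
{"api": "play_rows", "payload": {"commands": [{"offset":[0,0,-0.01],"twist":0},{"offset":[0,0,-0.02],"twist":0},{"offset":[0,0,-0.03],"twist":0},{"offset":[0,0,-0.02],"twist":0},{"offset":[0,0,-0.01],"twist":0}]}}

```text
time: 3.5
tool_pos: [404.5, -257.6, 319.0]
tcp_rot: [3.138, 0.001, 1.047]
contact_force: [-0.5, -0.9, -2.3]
grip_width: 12.2
```

Run:
```python
from h import *
cap("top","lift_t",(400,140,110,110),5)
cap("scene","lift_s",(150,130,110,110),5)
a=np.hstack([cv2.imread("pics/lift_t.png"),cv2.imread("pics/lift_s.png")]);cv2.imwrite("pics/lift.png",cv2.resize(a,(800,400)))
goto(528.5,-355.7,316,4.8)
```

```text
t 3.6 at [ 404.5 -257.6  318.1] yaw 60.0 | offs now [-23.  156.5   2.1] twist 55.2 | offs after twist [115.4 108.2] F [ 0.6  0.3 -3.2] w 12.0
```

View pics/lift.png

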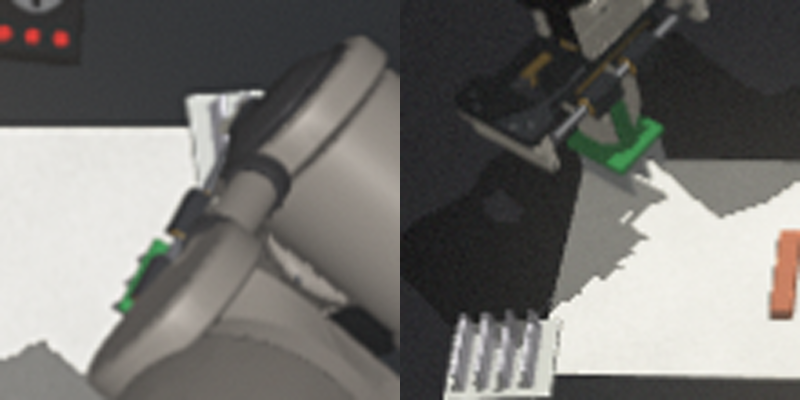

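Emit:
{"api": "play_rows", "payload": {"commands": [{"offset":[-0.003,0.02,0],"twist":0},{"offset":[-0.006,0.04,0],"twist":0},{"offset":[-0.006,0.04,0],"twist":0},{"offset":[-0.005,0.037,0],"twist":0},{"offset":[-0.003,0.0195,0],"twist":2}]}}

```text
time: 4.1
tool_pos: [529.8, -357.0, 314.6]
tcp_rot: [-3.14, -0.0, 1.011]
contact_force: [-0.3, -0.1, -2.3]
grip_width: 11.9
```

Emit:
{"api": "play_rows", "payload": {"commands": [{"offset":[0,0,0],"twist":7},{"offset":[0,0,0],"twist":8},{"offset":[0,0,0],"twist":8},{"offset":[0,0,0],"twist":8},{"offset":[0,0,0],"twist":8}]}}

```text
time: 4.6
tool_pos: [528.1, -355.5, 314.7]
tcp_rot: [-3.139, 0.002, 0.326]
contact_force: [-0.3, -0.0, -2.1]
grip_width: 12.0
```

Emit:
{"api": "play_rows", "payload": {"commands": [{"offset":[0,0,0],"twist":8},{"offset":[0,0,0],"twist":6},{"offset":[0,0,0],"twist":0},{"offset":[0,0,0],"twist":0},{"offset":[0,0,0],"twist":0}]}}

```text
time: 5.1
tool_pos: [528.3, -355.6, 316.1]
tcp_rot: [-3.141, 0.001, 0.089]
contact_force: [-0.1, -0.1, -2.9]
grip_width: 11.5
```

Run:
```python
from h import *
goto(528.8,-355.7,280,4.8)
cap("top","lift_t",(430,110,100,100),6)
cap("scene","lift_s",(130,130,100,100),6)
a=np.hstack([cv2.imread("pics/lift_t.png"),cv2.imread("pics/lift_s.png")]);cv2.imwrite("pics/lift2.png",cv2.resize(a,(800,400)))
```

```text
t 5.1 at [ 528.3 -355.6  316.1] yaw 5.1 | offs now [ 0.5  0.1 36.1] twist 0.3 | offs after twist [0.5 0.1] F [-0.1 -0.1 -2.9] w 11.5
```

View pics/lift2.png

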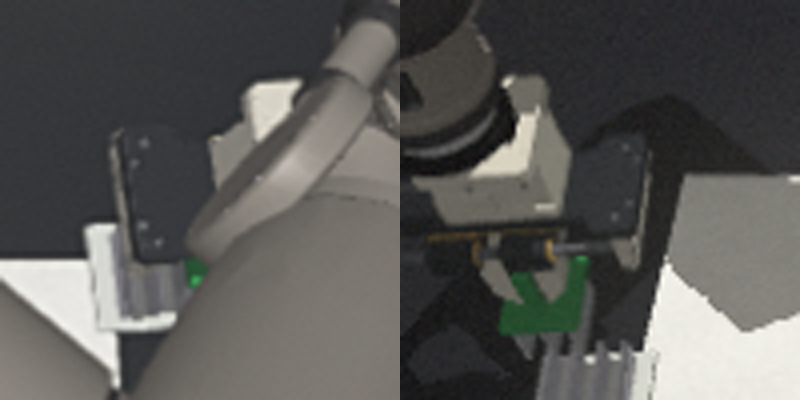

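```bash
cat > ov.py <<'E'
from h import *
def overlay(v,dz,name,box=(140,190,60,60),f=10):
    x0,y0,w,h=box
    a=viewer.capture("scene")[:,:,::-1]
    a=cv2.resize(a[y0:y0+h,x0:x0+w],None,fx=f,fy=f,interpolation=cv2.INTER_CUBIC)
    def draw(v,z,hx,hy,oy,col):
        c,s=np.cos(v[2]),np.sin(v[2])
        X=[[v[0]+c*i*hx-s*(oy+j*hy),v[1]+s*i*hx+c*(oy+j*hy),z] for i,j in((1,1),(1,-1),(-1,-1),(-1,1))]
        cv2.polylines(a,[((proj("scene",X)-[x0,y0]+.5)*f-.5).astype(int)],True,col,1)
    S=(528.8,-355.7,np.radians(4.8))
    for oy in(-27,-9,9,27): draw(S,34,28,2,oy,(255,255,0))
    draw(S,6,35,42,0,(255,0,255))
    draw(v,42+dz,28,26,0,(0,0,255))
    for oy in(-18,0,18): draw(v,dz,26,2,oy,(0,255,255))
    cv2.imwrite(f"pics/{name}.png",a)
E
python3 - <<'E'
from ov import *
overlay((528.3,-355.6,np.radians(5.1)),89.5,"ov1")
E
```

```text
(no output)
```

View pics/ov1.png

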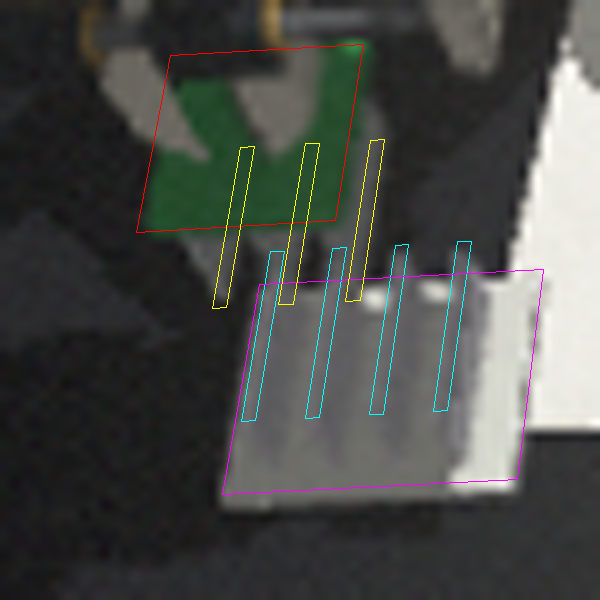

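Emit:
{"api": "play_rows", "payload": {"commands": [{"offset":[0,0.001,0.02],"twist":0},{"offset":[0,0,0.015],"twist":0},{"offset":[0,0,0.007],"twist":0},{"offset":[0,0,0.002],"twist":0},{"offset":[0,0,0],"twist":0}]}}

```text
time: 5.75
tool_pos: [528.6, -356.8, 273.0]
tcp_rot: [3.141, -0.0, 0.087]
contact_force: [-0.5, 0.5, -1.5]
grip_width: 11.9
```

Run:
```python
from ov import *
o=status.get_obs();print(o["tool_pos"],o["contact_force"])
p=o["tool_pos"]
overlay((p[0],p[1],o["tcp_rot"][2]),p[2]-226.6,"ov2")
```

```text
[ 528.56381867 -356.75406724  272.97773433] [-0.4816592   0.45331557 -1.47082477]
```

View pics/ov2.png

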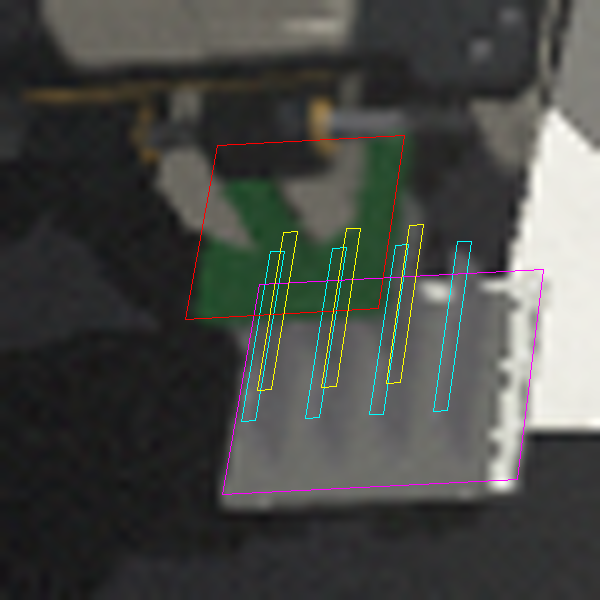

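Emit:
{"api": "play_rows", "payload": {"commands": [{"offset":[0,0.001,0.005],"twist":0},{"offset":[0,0,0.006],"twist":0},{"offset":[0,0,0.006],"twist":0},{"offset":[0,0,0.005],"twist":0},{"offset":[0,0,0],"twist":0}]}}

```text
time: 6.3
tool_pos: [528.3, -357.4, 249.5]
tcp_rot: [-3.14, 0.001, 0.087]
contact_force: [0.2, 0.6, -1.6]
grip_width: 12.1
```

Emit:
{"api": "play_rows", "payload": {"commands": [{"offset":[0,0,0.005],"twist":0},{"offset":[0,0,0.005],"twist":0},{"offset":[0,0,0.003],"twist":0},{"offset":[0,0,0.002],"twist":0},{"offset":[0,0,0],"twist":0}]}}

```text
time: 6.8
tool_pos: [528.5, -357.6, 235.4]
tcp_rot: [-3.141, 0.0, 0.087]
contact_force: [-0.2, -0.8, -2.4]
grip_width: 12.0
```

Emit:
{"api": "play_rows", "payload": {"commands": [{"offset":[0,0,0.001],"twist":0},{"offset":[0,0,0.001],"twist":0},{"offset":[0,0,0],"twist":0}]}}

```text
time: 7.1
tool_pos: [528.5, -357.7, 233.7]
tcp_rot: [3.141, -0.0, 0.087]
contact_force: [0.2, 0.1, -0.9]
grip_width: 12.1
```

Emit:
{"api": "play_rows", "payload": {"commands": [{"offset":[0,0,0.001],"twist":0},{"offset":[0,0,0],"twist":0},{"offset":[0,0,0],"twist":0}]}}

```text
time: 7.4
tool_pos: [528.5, -357.6, 232.8]
tcp_rot: [3.141, -0.0, 0.087]
contact_force: [-0.6, 0.2, -1.5]
grip_width: 11.9
```

Emit:
{"api": "play_rows", "payload": {"commands": [{"offset":[0,0,0],"twist":0},{"offset":[0,0,0],"twist":0},{"offset":[0,0,0],"twist":0},{"offset":[0,0,0],"twist":0}], "jaw": 150}}

```text
time: 7.8
tool_pos: [528.6, -357.7, 232.9]
tcp_rot: [3.141, -0.0, 0.087]
contact_force: [0.7, -0.4, 0.4]
grip_width: 36.4
```

Emit:
{"api": "play_rows", "payload": {"commands": [{"offset":[0,0,-0.02],"twist":0},{"offset":[0,0,-0.03],"twist":0},{"offset":[0,0,-0.03],"twist":0},{"offset":[0,0,-0.03],"twist":0},{"offset":[0,0,0],"twist":0}]}}

```text
time: 8.3
tool_pos: [529.2, -358.1, 347.9]
tcp_rot: [3.135, -0.006, 0.087]
contact_force: [0.1, 0.5, 0.1]
grip_width: 37.8
```

Run:
```python
from ov import *
overlay((528.5,-357.7,np.radians(5)),6,"ov3")
goto(446,-137.4,300,.4)
```

```text
t 8.35 at [ 528.8 -357.9  345.3] yaw 5.0 | offs now [ -63.3 -226.9   45.3] twist 4.6 | offs after twist [ -81.2 -221.1] F [ 0.3 -0.6 -0.6] w 37.9
```

View pics/ov3.png

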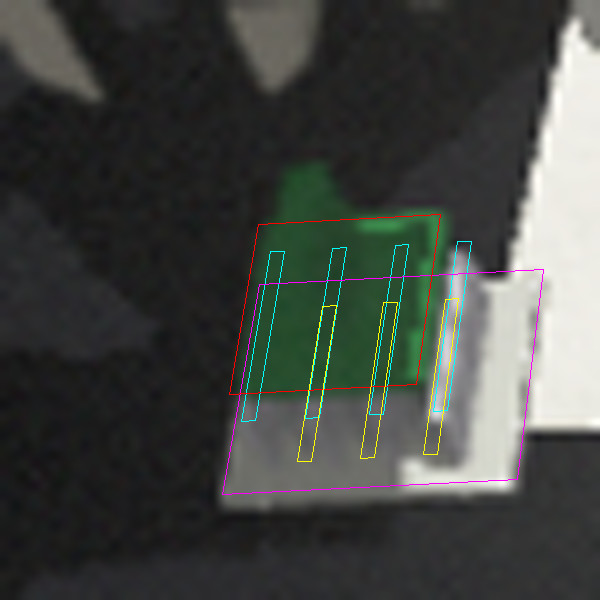

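Emit:
{"api": "play_rows", "payload": {"commands": [{"offset":[-0.008,-0.02,0],"twist":0},{"offset":[-0.012,-0.045,0],"twist":0},{"offset":[-0.012,-0.045,0],"twist":0},{"offset":[-0.012,-0.045,0],"twist":0},{"offset":[-0.012,-0.045,0],"twist":0}], "jaw": 100}}

```text
time: 8.85
tool_pos: [454.0, -161.6, 341.4]
tcp_rot: [-3.14, 0.002, 0.087]
contact_force: [0.4, 0.3, 0.7]
grip_width: 55.7
```

Emit:
{"api": "play_rows", "payload": {"commands": [{"offset":[-0.0073,-0.0269,0.02],"twist":0},{"offset":[0,0,0.04],"twist":4.5},{"offset":[0,0,0.03],"twist":0},{"offset":[0,0,0.01],"twist":0},{"offset":[0,0,0],"twist":0}]}}

```text
time: 9.35
tool_pos: [445.2, -137.0, 241.2]
tcp_rot: [-3.14, 0.004, 0.009]
contact_force: [-0.6, 0.0, 1.0]
grip_width: 55.7
```

Run:
```python
from h import *
goto(445.5,-137.4,181,.5)
```

```text
t 9.35 at [ 445.2 -137.   241.2] yaw 0.5 | offs now [ 0.3  0.4 60.2] twist -0.0 | offs after twist [0.3 0.4] F [-0.6  0.   1. ] w 55.7
```

Emit:
{"api": "play_rows", "payload": {"commands": [{"offset":[0,0,0.025],"twist":0},{"offset":[0,0,0.02],"twist":0},{"offset":[0,0,0.01],"twist":0},{"offset":[0,0,0.004],"twist":0},{"offset":[0,0,0],"twist":0}]}}

```text
time: 9.85
tool_pos: [446.0, -137.4, 184.1]
tcp_rot: [3.141, -0.001, 0.008]
contact_force: [0.8, 0.5, 0.3]
grip_width: 55.5
```

Emit:
{"api": "play_rows", "payload": {"commands": [{"offset":[0,0,0],"twist":0},{"offset":[0,0,0],"twist":0},{"offset":[0,0,0],"twist":0},{"offset":[0,0,0],"twist":0},{"offset":[0,0,0],"twist":0}], "jaw": 255}}

```text
time: 10.35
tool_pos: [445.8, -137.2, 183.9]
tcp_rot: [3.141, -0.0, 0.009]
contact_force: [-0.4, -2.4, 0.1]
grip_width: 20.6
```

Emit:
{"api": "play_rows", "payload": {"commands": [{"offset":[0,0,0],"twist":0},{"offset":[0,0,0],"twist":0},{"offset":[0,0,0],"twist":0}]}}

```text
time: 10.65
tool_pos: [445.9, -137.3, 183.9]
tcp_rot: [3.141, -0.001, 0.009]
contact_force: [-0.1, -1.2, 2.9]
grip_width: 17.5
```

Run:
```python
from h import *
goto(539,336.5,300,12.6)
```

```text
t 10.65 at [ 445.9 -137.3  183.9] yaw 0.5 | offs now [  97.2 -472.9 -116.1] twist -12.1 | offs after twist [ 194.3 -442. ] F [-0.1 -1.2  2.9] w 17.5
```

Emit:
{"api": "play_rows", "payload": {"commands": [{"offset":[0,0,-0.01],"twist":0},{"offset":[0,0,-0.02],"twist":0},{"offset":[0,0,-0.03],"twist":-4},{"offset":[0,0,-0.03],"twist":-5},{"offset":[0,0,-0.01],"twist":-3.1}]}}

```text
time: 11.15
tool_pos: [446.1, -137.2, 286.7]
tcp_rot: [3.139, -0.003, 0.223]
contact_force: [-0.2, 0.2, -2.0]
grip_width: 17.7
```

Emit:
{"api": "play_rows", "payload": {"commands": [{"offset":[0.008,-0.0205,0],"twist":0},{"offset":[0.018,-0.041,0],"twist":0},{"offset":[0.018,-0.041,0],"twist":0},{"offset":[0.018,-0.041,0],"twist":0},{"offset":[0.018,-0.041,0],"twist":0}]}}

```text
time: 11.65
tool_pos: [483.3, 62.2, 284.0]
tcp_rot: [-3.141, 0.001, 0.219]
contact_force: [0.9, -0.5, -2.5]
grip_width: 17.4
```

Emit:
{"api": "play_rows", "payload": {"commands": [{"offset":[0.018,-0.041,0],"twist":0},{"offset":[0.018,-0.041,0],"twist":0},{"offset":[0.018,-0.041,0],"twist":0},{"offset":[0.018,-0.041,0],"twist":0},{"offset":[0.018,-0.041,0],"twist":0}]}}

```text
time: 12.15
tool_pos: [526.3, 282.0, 283.8]
tcp_rot: [3.141, 0.001, 0.22]
contact_force: [0.5, -0.4, -1.8]
grip_width: 17.7
```

Run:
```python
from h import *
goto(539,336.5,188.5,12.6)
```

```text
t 12.15 at [526.3 282.  283.8] yaw 12.6 | offs now [ 24.3 -50.4  95.3] twist 0.0 | offs after twist [ 24.3 -50.4] F [ 0.5 -0.4 -1.8] w 17.7
```

Emit:
{"api": "play_rows", "payload": {"commands": [{"offset":[0.014,-0.03,0],"twist":0},{"offset":[0.0103,-0.0204,0.01],"twist":0},{"offset":[0,0,0.025],"twist":0},{"offset":[0,0,0.02],"twist":0},{"offset":[0,0,0],"twist":0}]}}

```text
time: 12.65
tool_pos: [538.0, 334.3, 225.5]
tcp_rot: [3.14, 0.008, 0.22]
contact_force: [0.0, -0.4, -3.2]
grip_width: 17.7
```

Run:
```python
from h import *
goto(539,336.5,188.5,12.6)
cap("top","bl",(130,120,140,110),5)
cap("scene","bls",(370,150,120,120),5)
```

```text
t 12.65 at [538.  334.3 225.5] yaw 12.6 | offs now [ 1.5 -1.9 37. ] twist 0.0 | offs after twist [ 1.5 -1.9] F [ 0.  -0.4 -3.2] w 17.7
```

View pics/bls.png

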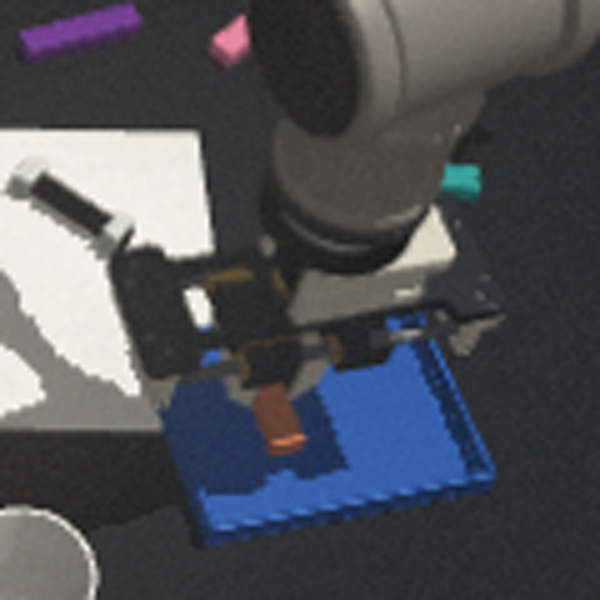

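Emit:
{"api": "play_rows", "payload": {"commands": [{"offset":[0,0,0.015],"twist":0},{"offset":[0,0,0.012],"twist":0},{"offset":[0,0,0.006],"twist":0},{"offset":[0,0,0.002],"twist":0},{"offset":[0,0,0],"twist":0}]}}

```text
time: 13.25
tool_pos: [539.5, 334.5, 193.3]
tcp_rot: [3.141, 0.001, 0.22]
contact_force: [0.1, 0.2, -1.6]
grip_width: 17.4
```

Emit:
{"api": "play_rows", "payload": {"commands": [{"offset":[0,0,0.001],"twist":0},{"offset":[0,0,0],"twist":0}]}}

```text
time: 13.45
tool_pos: [539.6, 334.6, 193.0]
tcp_rot: [-3.142, -0.001, 0.22]
contact_force: [0.1, -1.0, -2.0]
grip_width: 17.5
```

Emit:
{"api": "play_rows", "payload": {"commands": [{"offset":[0,0,0.002],"twist":0},{"offset":[0,0,0.001],"twist":0},{"offset":[0,0,0.001],"twist":0},{"offset":[0,0,0],"twist":0},{"offset":[0,0,0],"twist":0}]}}

```text
time: 13.95
tool_pos: [539.4, 334.6, 188.7]
tcp_rot: [3.141, 0.0, 0.22]
contact_force: [-0.4, 0.2, -1.5]
grip_width: 17.4
```

Emit:
{"api": "play_rows", "payload": {"commands": [{"offset":[0,0,0.001],"twist":0},{"offset":[0,0,0],"twist":0},{"offset":[0,0,0],"twist":0}]}}

```text
time: 14.25
tool_pos: [539.5, 334.6, 188.0]
tcp_rot: [-3.142, -0.0, 0.22]
contact_force: [0.4, -0.3, 0.8]
grip_width: 17.7
```

Emit:
{"api": "play_rows", "payload": {"commands": [{"offset":[0,0,0],"twist":0},{"offset":[0,0,0],"twist":0},{"offset":[0,0,0],"twist":0},{"offset":[0,0,0],"twist":0}], "jaw": 150}}

```text
time: 14.65
tool_pos: [539.5, 334.5, 187.7]
tcp_rot: [3.142, -0.0, 0.22]
contact_force: [0.2, 0.5, 0.2]
grip_width: 37.3
```

Emit:
{"api": "play_rows", "payload": {"commands": [{"offset":[0,0,-0.02],"twist":0},{"offset":[0,0,-0.03],"twist":0},{"offset":[0,0,-0.03],"twist":0},{"offset":[0,0,-0.01],"twist":0}]}}

```text
time: 15.05
tool_pos: [540.1, 334.9, 281.0]
tcp_rot: [-3.14, -0.005, 0.22]
contact_force: [0.6, -0.2, 0.1]
grip_width: 37.9
```

Run:
```python
from h import *
goto(441,126.5,184,-6.5)
```

```text
t 15.05 at [540.1 334.9 281. ] yaw 12.6 | offs now [-142.2  181.8   97. ] twist 19.1 | offs after twist [-74.9 218.3] F [ 0.6 -0.2  0.1] w 37.9
```

Emit:
{"api": "play_rows", "payload": {"commands": [{"offset":[-0.0284,0.0364,0],"twist":0},{"offset":[-0.0284,0.0364,0],"twist":0},{"offset":[-0.0284,0.0364,0],"twist":0},{"offset":[-0.0284,0.0364,0],"twist":0},{"offset":[-0.0284,0.0364,0],"twist":0}], "jaw": 100}}

```text
time: 15.55
tool_pos: [439.2, 124.6, 277.1]
tcp_rot: [3.141, 0.001, 0.22]
contact_force: [1.1, -0.9, -0.0]
grip_width: 55.8
```

Emit:
{"api": "play_rows", "payload": {"commands": [{"offset":[0,0,0.02],"twist":7},{"offset":[0,0,0.02],"twist":7},{"offset":[0,0,0.01],"twist":5.1},{"offset":[0,0,0],"twist":0},{"offset":[0,0,0],"twist":0}]}}

```text
time: 16.05
tool_pos: [440.5, 126.0, 227.5]
tcp_rot: [3.141, 0.001, -0.111]
contact_force: [-0.5, 0.3, 0.6]
grip_width: 55.8
```

Run:
```python
from h import *
goto(441,126.5,183,-6.5)
```

```text
t 16.05 at [440.5 126.  227.5] yaw -6.4 | offs now [ 0.4 -0.6 44.5] twist 0.1 | offs after twist [ 0.4 -0.6] F [-0.5  0.3  0.6] w 55.8
```

Emit:
{"api": "play_rows", "payload": {"commands": [{"offset":[0,0,0.02],"twist":0},{"offset":[0,0,0.014],"twist":0},{"offset":[0,0,0.007],"twist":0},{"offset":[0,0,0.003],"twist":0},{"offset":[0,0,0],"twist":0}]}}

```text
time: 16.55
tool_pos: [440.7, 126.0, 183.9]
tcp_rot: [3.142, -0.0, -0.113]
contact_force: [1.2, 0.3, -0.6]
grip_width: 55.9
```

Emit:
{"api": "play_rows", "payload": {"commands": [{"offset":[0,0,0],"twist":0},{"offset":[0,0,0],"twist":0},{"offset":[0,0,0],"twist":0},{"offset":[0,0,0],"twist":0},{"offset":[0,0,0],"twist":0}], "jaw": 255}}

```text
time: 17.05
tool_pos: [440.6, 126.0, 183.8]
tcp_rot: [3.142, -0.0, -0.114]
contact_force: [0.8, -0.3, 0.1]
grip_width: 20.1
```

Emit:
{"api": "play_rows", "payload": {"commands": [{"offset":[0,0,0],"twist":0},{"offset":[0,0,0],"twist":0},{"offset":[0,0,0],"twist":0}]}}

```text
time: 17.35
tool_pos: [440.6, 125.9, 183.8]
tcp_rot: [3.142, -0.0, -0.114]
contact_force: [-0.5, -1.0, 1.6]
grip_width: 17.5
```

Run:
```python
from h import *
goto(523.5,404.8,300,12.6)
```

```text
t 17.35 at [440.6 125.9 183.8] yaw -6.5 | offs now [  50.8 -286.5 -116.2] twist -19.1 | offs after twist [ 141.8 -254.1] F [-0.5 -1.   1.6] w 17.5
```

Emit:
{"api": "play_rows", "payload": {"commands": [{"offset":[0,0,-0.01],"twist":0},{"offset":[0,0,-0.02],"twist":0},{"offset":[0,0,-0.03],"twist":-6},{"offset":[0,0,-0.02],"twist":-7},{"offset":[0,0,-0.01],"twist":-6.1}]}}

```text
time: 17.85
tool_pos: [440.8, 126.0, 276.0]
tcp_rot: [3.141, -0.003, 0.225]
contact_force: [0.9, -0.3, -0.9]
grip_width: 17.4
```

Emit:
{"api": "play_rows", "payload": {"commands": [{"offset":[0.01,-0.018,0],"twist":0},{"offset":[0.02,-0.036,0],"twist":0},{"offset":[0.022,-0.039,0],"twist":0},{"offset":[0.022,-0.039,0],"twist":0},{"offset":[0.022,-0.039,0],"twist":0}]}}

```text
time: 18.35
tool_pos: [497.0, 315.4, 274.2]
tcp_rot: [3.141, 0.0, 0.22]
contact_force: [0.2, -0.1, -0.7]
grip_width: 17.6
```

Emit:
{"api": "play_rows", "payload": {"commands": [{"offset":[0.022,-0.039,0],"twist":0},{"offset":[0.015,-0.03,0],"twist":0},{"offset":[0.0088,-0.014,0],"twist":0},{"offset":[0,0,0],"twist":0},{"offset":[0,0,0],"twist":0}]}}

```text
time: 18.85
tool_pos: [523.1, 404.4, 273.4]
tcp_rot: [3.141, 0.001, 0.22]
contact_force: [-0.2, -0.1, -1.2]
grip_width: 17.8
```

Run:
```python
from h import *
goto(523.5,404.8,189,12.6)
```

```text
t 18.85 at [523.1 404.4 273.4] yaw 12.6 | offs now [ 0.4 -0.3 84.4] twist 0.0 | offs after twist [ 0.4 -0.3] F [-0.2 -0.1 -1.2] w 17.8
```

Emit:
{"api": "play_rows", "payload": {"commands": [{"offset":[0,0,0.02],"twist":0},{"offset":[0,0,0.025],"twist":0},{"offset":[0,0,0.02],"twist":0},{"offset":[0,0,0.01],"twist":0},{"offset":[0,0,0.004],"twist":0}]}}

```text
time: 19.35
tool_pos: [523.4, 403.7, 194.0]
tcp_rot: [3.141, 0.002, 0.219]
contact_force: [-0.1, -0.9, -1.6]
grip_width: 17.8
```

Emit:
{"api": "play_rows", "payload": {"commands": [{"offset":[0,0,0.002],"twist":0},{"offset":[0,0,0.002],"twist":0},{"offset":[0,0,0.001],"twist":0},{"offset":[0,0,0],"twist":0},{"offset":[0,0,0],"twist":0}]}}

```text
time: 19.85
tool_pos: [523.6, 404.9, 190.1]
tcp_rot: [-3.141, -0.001, 0.22]
contact_force: [0.1, -0.2, -1.1]
grip_width: 17.5
```

Emit:
{"api": "play_rows", "payload": {"commands": [{"offset":[0,0,0.001],"twist":0},{"offset":[0,0,0],"twist":0}]}}

```text
time: 20.05
tool_pos: [523.5, 404.8, 188.6]
tcp_rot: [3.141, 0.0, 0.22]
contact_force: [-0.4, 0.7, -1.3]
grip_width: 17.1
```

Emit:
{"api": "play_rows", "payload": {"commands": [{"offset":[0,0,0.001],"twist":0},{"offset":[0,0,0],"twist":0},{"offset":[0,0,0],"twist":0}]}}

```text
time: 20.35
tool_pos: [523.6, 404.8, 187.8]
tcp_rot: [3.142, -0.0, 0.22]
contact_force: [0.2, -1.0, 1.6]
grip_width: 17.5
```

Emit:
{"api": "play_rows", "payload": {"commands": [{"offset":[0,0,0],"twist":0},{"offset":[0,0,0],"twist":0},{"offset":[0,0,0],"twist":0},{"offset":[0,0,0],"twist":0}], "jaw": 150}}

```text
time: 20.75
tool_pos: [523.6, 404.8, 187.7]
tcp_rot: [3.141, -0.0, 0.22]
contact_force: [-0.3, 0.5, -0.2]
grip_width: 37.3
```

Emit:
{"api": "play_rows", "payload": {"commands": [{"offset":[0,0,-0.02],"twist":0},{"offset":[0,0,-0.03],"twist":0},{"offset":[0,0,-0.03],"twist":0},{"offset":[0,0,-0.01],"twist":0},{"offset":[0,0,0],"twist":0}]}}

```text
time: 21.25
tool_pos: [523.8, 405.0, 279.3]
tcp_rot: [-3.141, -0.003, 0.22]
contact_force: [-0.3, 1.3, -0.6]
grip_width: 37.9
```

Run:
```python
from h import *
goto(390.5,244.5,185,50.5)
```

```text
t 21.25 at [523.8 405.  279.3] yaw 12.6 | offs now [-165.1  127.5   94.3] twist -37.9 | offs after twist [-208.6   -0.8] F [-0.3  1.3 -0.6] w 37.9
```

Emit:
{"api": "play_rows", "payload": {"commands": [{"offset":[-0.033,0.0255,0],"twist":0},{"offset":[-0.033,0.0255,0],"twist":0},{"offset":[-0.033,0.0255,0],"twist":0},{"offset":[-0.033,0.0255,0],"twist":0},{"offset":[-0.033,0.0255,0],"twist":0}], "jaw": 100}}

```text
time: 21.75
tool_pos: [388.5, 243.0, 276.1]
tcp_rot: [3.141, 0.003, 0.22]
contact_force: [0.6, -0.3, 0.3]
grip_width: 55.8
```

Emit:
{"api": "play_rows", "payload": {"commands": [{"offset":[0,0,0.01],"twist":-7.6},{"offset":[0,0,0.01],"twist":-7.6},{"offset":[0,0,0.01],"twist":-7.6},{"offset":[0,0,0.01],"twist":-7.6},{"offset":[0,0,0],"twist":-7.5}]}}

```text
time: 22.25
tool_pos: [389.3, 243.8, 235.1]
tcp_rot: [-3.139, 0.005, 0.887]
contact_force: [-0.6, 0.2, 0.8]
grip_width: 55.6
```

Emit:
{"api": "play_rows", "payload": {"commands": [{"offset":[0,0,0.01],"twist":0},{"offset":[0,0,0],"twist":0},{"offset":[0,0,0],"twist":0}]}}

```text
time: 22.55
tool_pos: [390.0, 244.2, 226.9]
tcp_rot: [-3.141, 0.002, 0.879]
contact_force: [-0.1, 0.0, 0.9]
grip_width: 55.8
```

Run:
```python
from h import *
goto(390.5,244.5,182,50.5)
cap("scene","ra",(340,130,110,110),5)
```

```text
t 22.55 at [390.  244.2 226.9] yaw 50.3 | offs now [ 0.5  0.2 44.9] twist -0.2 | offs after twist [0.5 0.2] F [-0.1  0.   0.9] w 55.8
```

View pics/ra.png

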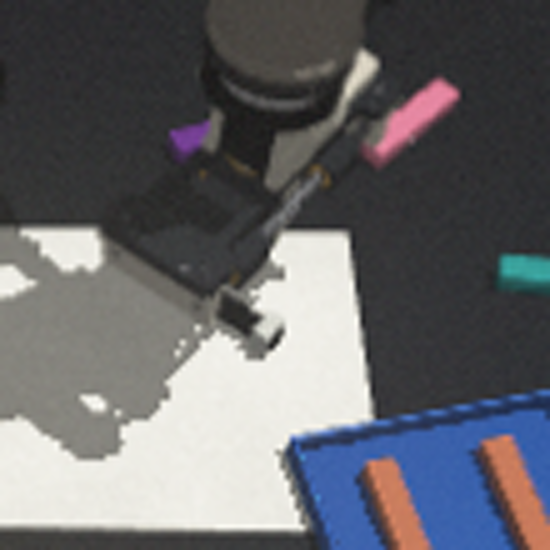

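Emit:
{"api": "play_rows", "payload": {"commands": [{"offset":[0,0,0.02],"twist":0},{"offset":[0,0,0.014],"twist":0},{"offset":[0,0,0.007],"twist":0},{"offset":[0,0,0.003],"twist":0},{"offset":[0,0,0],"twist":0}]}}

```text
time: 23.1
tool_pos: [390.4, 244.4, 183.7]
tcp_rot: [3.142, 0.0, 0.881]
contact_force: [-0.0, 1.3, 0.5]
grip_width: 55.9
```

Emit:
{"api": "play_rows", "payload": {"commands": [{"offset":[0,0,0],"twist":0},{"offset":[0,0,0],"twist":0},{"offset":[0,0,0],"twist":0},{"offset":[0,0,0],"twist":0},{"offset":[0,0,0],"twist":0}], "jaw": 255}}

```text
time: 23.6
tool_pos: [390.4, 244.4, 183.8]
tcp_rot: [3.141, -0.0, 0.881]
contact_force: [-1.0, -1.0, -0.4]
grip_width: 20.4
```

Emit:
{"api": "play_rows", "payload": {"commands": [{"offset":[0,0,0],"twist":0},{"offset":[0,0,0],"twist":0},{"offset":[0,0,0],"twist":0}]}}

```text
time: 23.9
tool_pos: [390.3, 244.4, 183.8]
tcp_rot: [3.141, -0.0, 0.881]
contact_force: [-0.9, -0.1, 2.6]
grip_width: 14.9
```

Run:
```python
from h import *
# yellow in scene for cross-check
cap("scene","yel",(240,225,110,90),6)
goto(658,21,290,-14)
```

```text
t 23.95 at [390.3 244.4 183.7] yaw 50.5 | offs now [  -2.   348.6 -106.3] twist 64.5 | offs after twist [313.8 152. ] F [-0.6  0.7  2.4] w 15.1
```

View pics/yel.png

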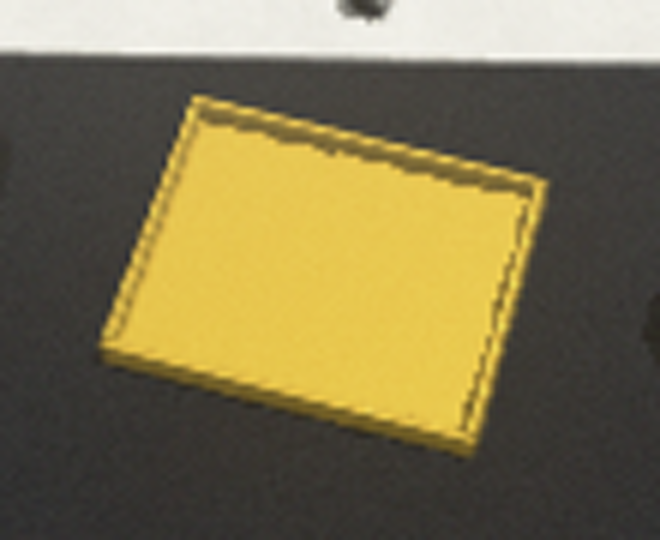

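Emit:
{"api": "play_rows", "payload": {"commands": [{"offset":[0,0,0],"twist":0},{"offset":[0,0,0],"twist":0},{"offset":[0,0,0.002],"twist":0},{"offset":[0,0,0],"twist":0}], "jaw": 180}}

```text
time: 24.35
tool_pos: [390.2, 244.3, 181.4]
tcp_rot: [-3.141, 0.001, 0.881]
contact_force: [0.0, -0.4, 0.2]
grip_width: 27.1
```

Emit:
{"api": "play_rows", "payload": {"commands": [{"offset":[0,0,0],"twist":0},{"offset":[0,0,0],"twist":0},{"offset":[0,0,0],"twist":0},{"offset":[0,0,0],"twist":0},{"offset":[0,0,0],"twist":0}], "jaw": 255}}

```text
time: 24.85
tool_pos: [390.3, 244.3, 181.7]
tcp_rot: [3.142, 0.0, 0.881]
contact_force: [0.4, -0.6, -0.4]
grip_width: 15.3
```

Run:
```python
from h import *
print(rect("scene",uncrop([(195,97),(548,182),(477,442),(101,345)],240,225,6),18))
goto(658,21,290,-14)
```

```text
(array([653.6, -12.2]), array([168., 126., 169., 126.]), array([ 76.1, 166.3,  76.2, 165.9]))
t 24.85 at [390.3 244.3 181.7] yaw 50.5 | offs now [  -2.   348.6 -108.3] twist 64.5 | offs after twist [313.8 152. ] F [ 0.4 -0.6 -0.4] w 15.3
```

Emit:
{"api": "play_rows", "payload": {"commands": [{"offset":[0,0,-0.01],"twist":0},{"offset":[0,0,-0.02],"twist":0},{"offset":[0,0,-0.03],"twist":0},{"offset":[0,0,-0.03],"twist":0},{"offset":[0,0,-0.01],"twist":0}]}}

```text
time: 25.35
tool_pos: [390.8, 244.6, 284.9]
tcp_rot: [3.139, -0.005, 0.881]
contact_force: [1.3, 0.3, -0.9]
grip_width: 15.2
```

Emit:
{"api": "play_rows", "payload": {"commands": [{"offset":[0,0.02,0],"twist":0},{"offset":[0,0.04,0],"twist":0},{"offset":[0,0.045,0],"twist":0},{"offset":[0,0.045,0],"twist":0},{"offset":[0,0.045,0],"twist":0}]}}

```text
time: 25.85
tool_pos: [541.7, 119.0, 281.5]
tcp_rot: [-3.141, 0.0, 0.881]
contact_force: [-0.1, 1.2, -0.7]
grip_width: 15.0
```

Emit:
{"api": "play_rows", "payload": {"commands": [{"offset":[0,0.045,0],"twist":0},{"offset":[0,0.045,0],"twist":0},{"offset":[-0.001,0.04,0],"twist":0},{"offset":[-0.001,0.0235,0],"twist":0},{"offset":[0,0,0],"twist":8}]}}

```text
time: 26.35
tool_pos: [659.5, 18.2, 280.6]
tcp_rot: [3.141, 0.0, 0.737]
contact_force: [1.2, -0.5, 0.1]
grip_width: 15.0
```

Emit:
{"api": "play_rows", "payload": {"commands": [{"offset":[0,0,0],"twist":8},{"offset":[0,0,0],"twist":8},{"offset":[0,0,0],"twist":8},{"offset":[0,0,0],"twist":8},{"offset":[0,0,0],"twist":8}]}}

```text
time: 26.85
tool_pos: [657.7, 21.1, 281.1]
tcp_rot: [-3.142, 0.001, 0.038]
contact_force: [-0.1, -0.3, -1.0]
grip_width: 15.1
```

Emit:
{"api": "play_rows", "payload": {"commands": [{"offset":[0,0,0],"twist":8},{"offset":[0,0,0],"twist":8.5},{"offset":[0,0,0],"twist":0},{"offset":[0,0,0],"twist":0}]}}

```text
time: 27.25
tool_pos: [657.8, 21.1, 281.3]
tcp_rot: [3.141, 0.001, -0.24]
contact_force: [0.1, 0.6, -0.3]
grip_width: 15.0
```

Run:
```python
from h import *
goto(659.5,21.3,186,-14)
cap("scene","y2",(240,200,130,110),5)
```

```text
t 27.25 at [657.8  21.1 281.3] yaw -13.8 | offs now [ 1.6 -0.6 95.3] twist 0.2 | offs after twist [ 1.6 -0.6] F [ 0.1  0.6 -0.3] w 15.0
```

View pics/y2.png

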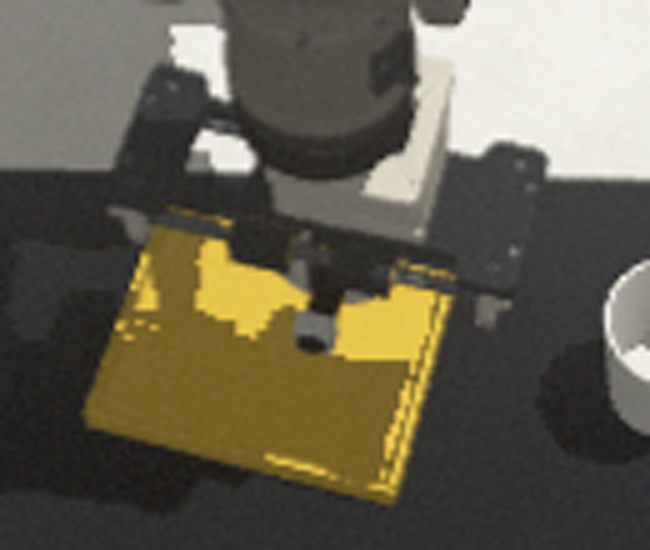

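Emit:
{"api": "play_rows", "payload": {"commands": [{"offset":[0.002,0,0.02],"twist":0},{"offset":[0,0,0.025],"twist":0},{"offset":[0,0,0.025],"twist":0},{"offset":[0,0,0.013],"twist":0},{"offset":[0,0,0.005],"twist":0}]}}

```text
time: 27.8
tool_pos: [659.5, 20.7, 192.1]
tcp_rot: [3.141, 0.003, -0.243]
contact_force: [0.8, -0.6, -0.8]
grip_width: 15.0
```

Emit:
{"api": "play_rows", "payload": {"commands": [{"offset":[0,0,0.003],"twist":0},{"offset":[0,0,0.002],"twist":0},{"offset":[0,0,0.001],"twist":0},{"offset":[0,0,0],"twist":0},{"offset":[0,0,0],"twist":0}]}}

```text
time: 28.3
tool_pos: [660.0, 20.6, 188.3]
tcp_rot: [-3.142, -0.001, -0.244]
contact_force: [0.2, 1.2, -0.9]
grip_width: 15.2
```

Emit:
{"api": "play_rows", "payload": {"commands": [{"offset":[0,0,0.001],"twist":0},{"offset":[0,0,0],"twist":0}]}}

```text
time: 28.5
tool_pos: [659.8, 20.6, 186.8]
tcp_rot: [3.142, -0.0, -0.244]
contact_force: [0.4, 0.5, -0.6]
grip_width: 15.3
```

Emit:
{"api": "play_rows", "payload": {"commands": [{"offset":[0,0,0.001],"twist":0},{"offset":[0,0,0],"twist":0},{"offset":[0,0,0],"twist":0}]}}

```text
time: 28.8
tool_pos: [659.9, 20.6, 185.7]
tcp_rot: [3.141, -0.0, -0.245]
contact_force: [-0.1, -0.1, -0.2]
grip_width: 15.3
```

Emit:
{"api": "play_rows", "payload": {"commands": [{"offset":[0,0,0],"twist":0},{"offset":[0,0,0],"twist":0},{"offset":[0,0,0],"twist":0},{"offset":[0,0,0],"twist":0}], "jaw": 150}}

```text
time: 29.2
tool_pos: [659.9, 20.6, 185.7]
tcp_rot: [3.142, -0.0, -0.244]
contact_force: [-0.4, -0.4, 0.3]
grip_width: 37.1
```

Emit:
{"api": "play_rows", "payload": {"commands": [{"offset":[0,0,-0.02],"twist":0},{"offset":[0,0,-0.03],"twist":0},{"offset":[0,0,-0.03],"twist":0},{"offset":[0,0,-0.01],"twist":0},{"offset":[0,0,0],"twist":0}]}}

```text
time: 29.7
tool_pos: [660.2, 20.6, 277.3]
tcp_rot: [-3.141, -0.003, -0.244]
contact_force: [-0.7, -0.0, -0.6]
grip_width: 37.8
```

Run:
```python
from h import *
goto(481.5,9.5,182,-20)
```

```text
t 29.7 at [660.2  20.6 277.3] yaw -14.0 | offs now [-170.7   54.    95.3] twist 6.0 | offs after twist [-164.1   71.6] F [-0.7 -0.  -0.6] w 37.8
```

Emit:
{"api": "play_rows", "payload": {"commands": [{"offset":[-0.035,0.011,0],"twist":0},{"offset":[-0.035,0.011,0],"twist":0},{"offset":[-0.035,0.011,0],"twist":0},{"offset":[-0.035,0.011,0],"twist":0},{"offset":[-0.0305,0.01,0],"twist":0}], "jaw": 100}}

```text
time: 30.2
tool_pos: [478.9, 9.6, 274.0]
tcp_rot: [3.141, 0.004, -0.244]
contact_force: [0.9, -0.6, -0.3]
grip_width: 55.6
```

Emit:
{"api": "play_rows", "payload": {"commands": [{"offset":[0,0,0.02],"twist":6},{"offset":[0,0,0.02],"twist":0},{"offset":[0,0,0.01],"twist":0},{"offset":[0,0,0],"twist":0},{"offset":[0,0,0],"twist":0}]}}

```text
time: 30.7
tool_pos: [481.5, 9.5, 225.4]
tcp_rot: [3.141, 0.001, -0.349]
contact_force: [0.1, -0.0, -0.7]
grip_width: 55.7
```

Run:
```python
from h import *
goto(481.5,9.5,182,-20)
cap("scene","rb",(260,150,110,110),5)
```

```text
t 30.7 at [481.5   9.5 225.4] yaw -20.0 | offs now [ 0.   0.  43.4] twist 0.0 | offs after twist [0. 0.] F [ 0.1 -0.  -0.7] w 55.7
```

View pics/rb.png

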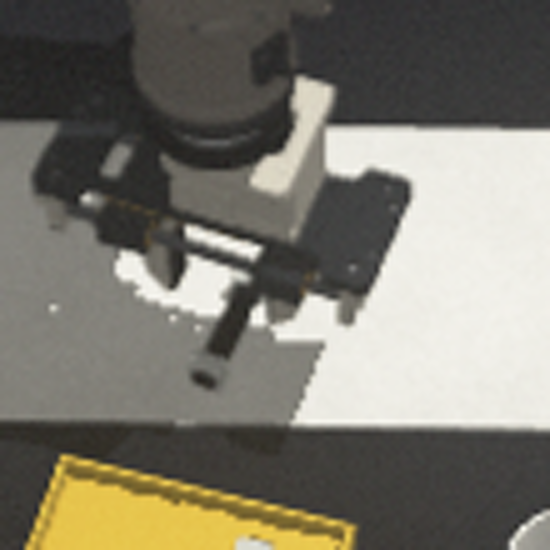

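Emit:
{"api": "play_rows", "payload": {"commands": [{"offset":[0,0,0.02],"twist":0},{"offset":[0,0,0.014],"twist":0},{"offset":[0,0,0.007],"twist":0},{"offset":[0,0,0.003],"twist":0},{"offset":[0,0,0],"twist":0}]}}

```text
time: 31.25
tool_pos: [481.6, 9.5, 181.9]
tcp_rot: [3.142, -0.0, -0.349]
contact_force: [-0.4, 0.0, 0.3]
grip_width: 56.0
```

Emit:
{"api": "play_rows", "payload": {"commands": [{"offset":[0,0,0],"twist":0},{"offset":[0,0,0],"twist":0},{"offset":[0,0,0],"twist":0},{"offset":[0,0,0],"twist":0},{"offset":[0,0,0],"twist":0}], "jaw": 255}}

```text
time: 31.75
tool_pos: [481.4, 9.5, 181.8]
tcp_rot: [3.142, -0.0, -0.349]
contact_force: [0.2, 0.3, 0.1]
grip_width: 20.5
```

Emit:
{"api": "play_rows", "payload": {"commands": [{"offset":[0,0,0],"twist":0},{"offset":[0,0,0],"twist":0},{"offset":[0,0,0],"twist":0}]}}

```text
time: 32.05
tool_pos: [481.4, 9.5, 181.8]
tcp_rot: [3.142, -0.0, -0.349]
contact_force: [-0.8, 0.5, 0.8]
grip_width: 15.2
```

Run:
```python
from h import *
goto(642.5,-46.7,282,-14)
```

```text
t 32.05 at [481.4   9.5 181.8] yaw -20.0 | offs now [ 170.6   -2.3 -100.2] twist -6.0 | offs after twist [169.9  15.5] F [-0.8  0.5  0.8] w 15.2
```

Emit:
{"api": "play_rows", "payload": {"commands": [{"offset":[0,0,-0.01],"twist":0},{"offset":[0,0,-0.02],"twist":0},{"offset":[0,0,-0.03],"twist":-3},{"offset":[0,0,-0.02],"twist":-3},{"offset":[0,0,-0.01],"twist":0}]}}

```text
time: 32.55
tool_pos: [481.7, 9.5, 274.0]
tcp_rot: [-3.141, -0.003, -0.244]
contact_force: [1.0, -0.5, -0.6]
grip_width: 14.8
```

Emit:
{"api": "play_rows", "payload": {"commands": [{"offset":[0.02,0.0015,0],"twist":0},{"offset":[0.04,0.004,0],"twist":0},{"offset":[0.045,0.004,0],"twist":0},{"offset":[0.04,0.004,0],"twist":0},{"offset":[0.025,0.002,0],"twist":0}]}}

```text
time: 33.05
tool_pos: [644.5, -47.8, 271.2]
tcp_rot: [3.141, -0.0, -0.247]
contact_force: [0.5, 0.5, -0.6]
grip_width: 15.0
```

Emit:
{"api": "play_rows", "payload": {"commands": [{"offset":[0,0,0.02],"twist":0},{"offset":[0,0,0.02],"twist":0},{"offset":[0,0,0.01],"twist":0},{"offset":[0,0,0],"twist":0}]}}

```text
time: 33.45
tool_pos: [641.9, -46.6, 219.8]
tcp_rot: [3.141, 0.004, -0.245]
contact_force: [0.3, -0.0, -0.2]
grip_width: 15.2
```

Run:
```python
from h import *
goto(642.5,-46.7,186,-14)
cap("scene","rc",(230,200,120,110),5)
```

```text
t 33.45 at [641.9 -46.6 219.8] yaw -14.1 | offs now [ 0.6 -0.  33.8] twist -0.1 | offs after twist [ 0.6 -0. ] F [ 0.3 -0.  -0.2] w 15.2
```

View pics/rc.png

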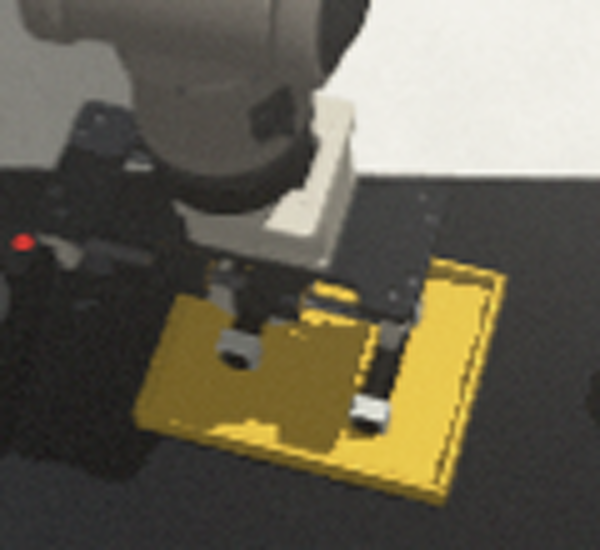

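Emit:
{"api": "play_rows", "payload": {"commands": [{"offset":[0,0,0.015],"twist":0},{"offset":[0,0,0.009],"twist":0},{"offset":[0,0,0.004],"twist":0},{"offset":[0,0,0.002],"twist":0},{"offset":[0,0,0],"twist":0}]}}

```text
time: 34.0
tool_pos: [642.6, -46.7, 191.5]
tcp_rot: [3.141, 0.0, -0.245]
contact_force: [-1.0, -0.6, 0.1]
grip_width: 15.3
```

Emit:
{"api": "play_rows", "payload": {"commands": [{"offset":[0,0,0.001],"twist":0},{"offset":[0,0,0],"twist":0}]}}

```text
time: 34.2
tool_pos: [642.7, -46.7, 191.0]
tcp_rot: [3.142, -0.001, -0.244]
contact_force: [0.4, 0.2, -0.9]
grip_width: 15.0
```

Emit:
{"api": "play_rows", "payload": {"commands": [{"offset":[0,0,0.002],"twist":0},{"offset":[0,0,0.001],"twist":0},{"offset":[0,0,0.001],"twist":0},{"offset":[0,0,0.001],"twist":0},{"offset":[0,0,0],"twist":0}]}}

```text
time: 34.7
tool_pos: [642.6, -46.7, 185.8]
tcp_rot: [3.142, -0.0, -0.244]
contact_force: [-0.2, -0.1, 1.4]
grip_width: 14.9
```

Emit:
{"api": "play_rows", "payload": {"commands": [{"offset":[0,0,0],"twist":0},{"offset":[0,0,0],"twist":0}]}}

```text
time: 34.9
tool_pos: [642.6, -46.7, 185.8]
tcp_rot: [3.141, -0.0, -0.244]
contact_force: [-0.4, -0.6, 2.3]
grip_width: 14.8
```

Emit:
{"api": "play_rows", "payload": {"commands": [{"offset":[0,0,0],"twist":0},{"offset":[0,0,0],"twist":0},{"offset":[0,0,0],"twist":0},{"offset":[0,0,0],"twist":0}], "jaw": 150}}

```text
time: 35.3
tool_pos: [642.6, -46.7, 185.6]
tcp_rot: [3.142, 0.0, -0.245]
contact_force: [-0.5, 0.0, 0.3]
grip_width: 36.7
```

Emit:
{"api": "play_rows", "payload": {"commands": [{"offset":[0,0,-0.02],"twist":0},{"offset":[0,0,-0.03],"twist":0},{"offset":[0,0,-0.04],"twist":0},{"offset":[0,0,-0.04],"twist":0},{"offset":[-0.03,0,-0.02],"twist":0}]}}

```text
time: 35.8
tool_pos: [615.4, -40.2, 339.5]
tcp_rot: [-3.141, -0.009, -0.245]
contact_force: [0.6, -0.1, 1.1]
grip_width: 37.7
```

Emit:
{"api": "play_rows", "payload": {"commands": [{"offset":[-0.04,0,0],"twist":0},{"offset":[-0.045,0,0],"twist":0},{"offset":[-0.045,0,0],"twist":0},{"offset":[-0.045,0,0],"twist":0},{"offset":[-0.03,0,0],"twist":0}]}}

```text
time: 36.3
tool_pos: [411.7, 10.9, 335.6]
tcp_rot: [3.141, 0.001, -0.244]
contact_force: [0.2, 0.4, 0.5]
grip_width: 38.1
```

Emit:
{"api": "play_rows", "payload": {"commands": [{"offset":[0,0,0],"twist":0},{"offset":[0,0,0],"twist":0},{"offset":[0,0,0],"twist":0}]}}

```text
time: 36.6
tool_pos: [415.7, 9.9, 336.0]
tcp_rot: [-3.142, -0.002, -0.245]
contact_force: [0.2, -0.3, -1.2]
grip_width: 38.1
```

Run:
```python
from h import *
cap("scene","f1",(140,180,340,130),2.3)
cap("top","f2",(140,90,360,130),2.2)
```

```text
(no output)
```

View pics/f1.png

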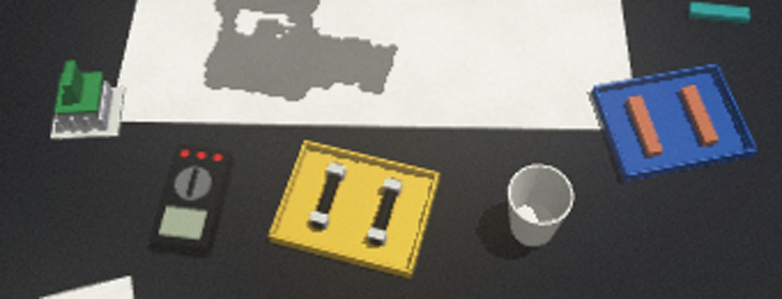

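View pics/f2.png

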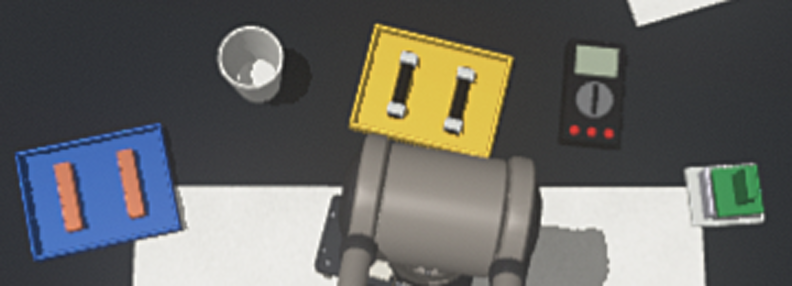

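Run:
```python
from h import *
cap("scene","g1",(155,195,50,55),9)
cap("top","g2",(445,155,50,50),9)
a=np.hstack([cv2.resize(cv2.imread(f"pics/{n}.png"),(400,440 if n=="g1" else 400))[:400] for n in("g1","g2")]);
print(cv2.imread("pics/g1.png").shape)
```

```text
(495, 450, 3)
```

View pics/g1.png

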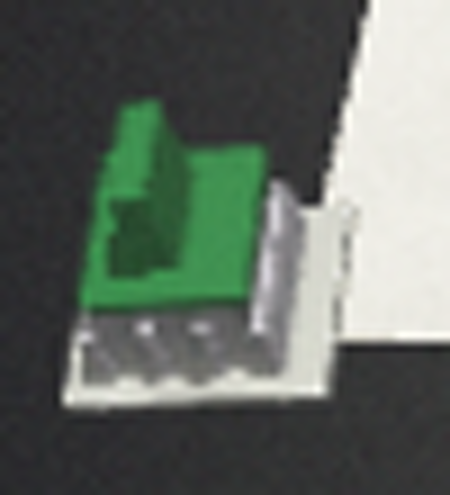

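View pics/g2.png

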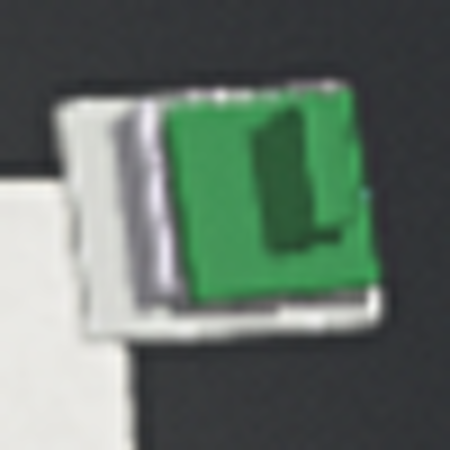

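Run:
```python
from h import *
A=rect("top",uncrop([(164,108),(352,85),(380,286),(190,300)],445,155,9),48)
B=rect("scene",uncrop([(268,147),(248,300),(82,304)],155,195,9),48)
print(A); X=plane("scene",uncrop([(268,147),(248,300),(82,304)],155,195,9),48);print((X[0]+X[2])/2)
for n,c in (("top",[(57,103),(352,80),(382,325),(88,338)]),("scene",[(93,200),(354,205),(328,392),(64,402)])):
    print(rect(n,uncrop(c,*((445,155,9) if n=="top" else (155,195,9))),6))
```

```text
(array([ 524.6, -355.6]), array([53., 57., 53., 54.]), array([97.1,  4.4, 94.3,  4.6]))
[ 527.2032127  -355.33639825   48.        ]
(array([ 529.1, -355.7]), array([85., 72., 84., 69.]), array([94.6,  3.4, 92.6,  4.6]))
(array([ 529.1, -356.5]), array([87., 69., 84., 75.]), array([90. ,  4.2, 93.8,  6.3]))
```

```bash
python3 -c "
from plant import ticket
print(ticket.close_job())"
```

```text
the job is handed in; nothing more can be done
None
```

I sorted all five pieces and handed the job in at about 37 s of the 128 s allowed. `ticket.close_job()` gives no verdict, so the results below come from my own last checks.

- **Copper bars:** both lie flat side by side in the blue tray. The last pictures from both cameras show this, and each was lowered until it touched the floor before release.
- **Carbon rods:** both lie flat side by side in the yellow tray, set down the same way and seen by both cameras. The gripper read about 15 mm on the 16 mm rods, so I regripped the first one lower. The reading stayed at 15 mm, and both rods held.
- **Plate pack:** it stands upright in the finned stand.
  - **Position:** the last measurements put it about 2 to 5 mm from the stand's centre (limit 12 mm). The two cameras disagreed by about 2.6 mm in x.
  - **Angle:** it is within about 1° of parallel to the fins.
  - **Depth:** it went in without resistance and came to rest 6 mm above its bench height, which is the thickness of the stand's base.
- **Cup and multimeter:** the arm did not go near either, and they looked unmoved in the final pictures. I did not re-measure them.
- **Gripper:** it is empty and clear of everything.

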